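Change over the radio charging station

TASK

Change over the charging station: unhook every charged pack (green label) from the flat charger and lay it flat in the blue tray, not stacked, and hook every pack with a white label into a bay of its own, orange tongue first under the lip and swung down until it lies flat on the bay floor. Lay both handsets face up on the sloped cradle, one per place, antenna uphill and foot against the ledge. When all of this is done press the red rocker over to on, and leave the other things on the bench where they are.

Things in the scene. Friction and masses are not known exactly. Their poses are not given: they have to be found in the camera images.
- pack1: Loose radio battery pack (2 or 3 of the three are present, all alike, 0.13-0.2 kg): black block 90 long (x) x 50 wide (y) x 20 mm thick, white paper label on top, and an orange tongue 40 wide x 6 mm thick standing 20 mm out of its -x end, flush with the underside. Origin: centre of the block's underside (block x -45..45, tongue x -65..-45, z 0..6). Starts flat on the bench, label up, tongue roughly towards the robot.
- pack2: Loose battery pack, same as pack1 (or absent).
- pack3: Loose battery pack, same as pack1 (or absent).
- charged1: Charged battery pack, shaped and framed exactly as pack1 but with a green label; starts seated in bay1 of the charger, or is absent (1 or 2 of the three charged packs are present).
- charged2: Charged battery pack as charged1, starting in bay2, or absent.
- charged3: Charged battery pack as charged1, starting in bay3, or absent.
- ready_tray: Fixed low blue tray for charged packs, 250 (x) x 160 (y) mm outside, walls 4 thick and 18 mm high, floor 4 mm thick. Origin: centre of its underside on the bench; x runs along it. Two packs fit in it end to end or side by side.
- radio1: Loose handset (0.25-0.4 kg): black body 110 long (x) x 54 wide (y) x 34 mm thick, screen and keys on top (+z), antenna stub 13 mm thick standing 50 mm out of its +x end (axis at y +14, z 18 mm). Origin: centre of the body's underside (foot end at x -55). Starts flat on its back, antenna roughly away from the robot.
- radio2: Loose handset, same as radio1.
- charger: Fixed grey charger for loose packs, 166 (x) x 320 (y) x 40 mm high: three open bays side by side in its top, lips on the robot's side (-x), and a red rocker switch at its -y end (front corner). Origin on the bench under the middle bay; x leads away from the robot, z up. Any pack fits any bay.
- bay1 (a point): Bay at the charger's y -90 mm: centre of its flat floor, 40 mm above the bench, axes as the charger's. A seated pack's origin lies here (play +-4 mm in x and y), axes alike. In mm in this frame: front wall, inner face x -69; from it a lip reaches over the floor to x -55, 14 to 20 above the floor; tail wall from x +49, 14 high. The rest is told under bay2.
- bay2 (a point): Middle bay, same as bay1. A pack (110 with tongue) cannot go in level: tilted 15 to 20 degrees, tongue end down, its tongue slides under the lip, then the tail swings down. Cheeks beside the tongue: x -73..-55, 48 apart, 14 high; guides beside the tail: x 30..49, 58 apart, 8 high. Between these the sides are open for fingers, deck level with the floor.
- bay3 (a point): Bay at the charger's y +90 mm, same as bay1 and bay2.
- rocker (a joint): Rocker switch of the charger: 0 = off, 0.4 rad = on. Pressing its raised far (+x) half down turns it on; it moves under about 4 N there and stays where it is left. Starts off.
- rocker_press (a point): Point on top of the rocker's raised half (red, 48 x 28 mm, hinge along the charger's y, 15 mm nearer the robot than this point), about 60 mm above the bench; goes down about 6 mm from off to on. Axes as the charger's when off.
- cradle: Fixed black cradle for two handsets, base 150 (x) x 180 (y) x 14 mm; x leads uphill, away from the robot. Origin on the bench. Either handset fits either place.
- seat1: Sloped place at the cradle's y -55 mm: grey spine 38 mm wide (narrower than the handset) rising 20 degrees towards +x. Origin on its surface, 55 mm above the bench; x uphill along it, z square out of it. A seated handset's origin lies here, axes alike, its foot on the ledge across the lower end (face x -56, 22 high, 76 wide). Cheeks 64 apart, 15 high flank the foot (x -57..-35).
- seat2: Sloped place at the cradle's y +55 mm, same as seat1. Uphill of the cheeks both sides of the spine are open for fingers, also 20 mm below its surface.
- solder_spool: Not part of the job: white plastic solder spool, 56 mm across, 30 mm tall. Origin under its centre.
- multimeter: Not part of the job: yellow multimeter lying on its back, 150 x 76 x 36 mm. Origin under its centre.
- cleaner_can: Not part of the job: red cleaner bottle, 160 mm tall, 52 mm across, at the back. Origin under its centre.
- screwdriver: Not part of the job: red-handled screwdriver, 170 mm long, lying between charger and cradle.
- parts_tray: Not part of the job: small grey two-part tray, 100 x 80 x 28 mm. Origin under its centre.

How it is judged:
On the way, in this order (a step that is already met when the one before it is completed fails the run):
1. every charged pack lies flat in the tray, every other pack present lies flat in a bay with its tongue under the lip, and both handsets lie in the cradle (x of charged1 in the frame of ready_tray between -0.105 and 0.105 m and y of charged1 in the frame of ready_tray between -0.07 and 0.07 m and z of each of charged1, charged2, charged3 in the frame of ready_tray below 0.012 m and angle between each of charged1, charged2, charged3's own z axis and vertical below 0.1 rad and linear speed of each of charged1, charged2, charged3, pack1, pack2, pack3 below 0.03 m/s and x of charged2 in the frame of ready_tray between -0.105 and 0.105 m and y of charged2 in the frame of ready_tray between -0.07 and 0.07 m and x of charged3 in the frame of ready_tray between -0.105 and 0.105 m and y of charged3 in the frame of ready_tray between -0.07 and 0.07 m and angle between each of pack1, pack2, pack3's own z axis and vertical below 0.06 rad and ((distance between pack1 and bay1 below 0.01 m and angle between the x axis of pack1 and the x axis of bay1, either way round below 0.15 rad) or (distance between pack1 and bay2 below 0.01 m and angle between the x axis of pack1 and the x axis of bay2, either way round below 0.15 rad) or (distance between pack1 and bay3 below 0.01 m and angle between the x axis of pack1 and the x axis of bay3, either way round below 0.15 rad)) and ((distance between pack2 and bay1 below 0.01 m and angle between the x axis of pack2 and the x axis of bay1, either way round below 0.15 rad) or (distance between pack2 and bay2 below 0.01 m and angle between the x axis of pack2 and the x axis of bay2, either way round below 0.15 rad) or (distance between pack2 and bay3 below 0.01 m and angle between the x axis of pack2 and the x axis of bay3, either way round below 0.15 rad)) and ((distance between pack3 and bay1 below 0.01 m and angle between the x axis of pack3 and the x axis of bay1, either way round below 0.15 rad) or (distance between pack3 and bay2 below 0.01 m and angle between the x axis of pack3 and the x axis of bay2, either way round below 0.15 rad) or (distance between pack3 and bay3 below 0.01 m and angle between the x axis of pack3 and the x axis of bay3, either way round below 0.15 rad)) and ((distance between radio1 and seat1 below 0.012 m and angle between the z axis of radio1 and the z axis of seat1, either way round below 0.08 rad and angle between the x axis of radio1 and the x axis of seat1, either way round below 0.15 rad and linear speed of radio1 below 0.03 m/s) or (distance between radio1 and seat2 below 0.012 m and angle between the z axis of radio1 and the z axis of seat2, either way round below 0.08 rad and angle between the x axis of radio1 and the x axis of seat2, either way round below 0.15 rad and linear speed of radio1 below 0.03 m/s)) and ((distance between radio2 and seat1 below 0.012 m and angle between the z axis of radio2 and the z axis of seat1, either way round below 0.08 rad and angle between the x axis of radio2 and the x axis of seat1, either way round below 0.15 rad and linear speed of radio2 below 0.03 m/s) or (distance between radio2 and seat2 below 0.012 m and angle between the z axis of radio2 and the z axis of seat2, either way round below 0.08 rad and angle between the x axis of radio2 and the x axis of seat2, either way round below 0.15 rad and linear speed of radio2 below 0.03 m/s))), for 0.2 s.
2. the rocker is pressed over to on (value of joint rocker above 0.3 rad), for 0.1 s.
At the end, for the whole second after the job is handed in: Charged packs flat in the tray, not stacked. Other packs in bays: origin within 10 mm of the bay point, yaw 0.15 rad, level 0.06. Handsets in the cradle: origin within 12 mm of the seat point, on the slope within 0.08 rad, lengthwise 0.15. All at rest; rocker over 0.3 rad, turned on last (all of step 1 and value of joint rocker above 0.3 rad); the robot touches nothing.
It fails at once if one of the other things on the bench is shifted by more than 60 mm (distance of any of solder_spool, multimeter, cleaner_can, screwdriver, parts_tray from where it was at the start of the episode above 0.06 m).
Of pack1, pack2, pack3 only 2 to 3 are there at a start; the rules pass over those that are not, and their reading is None.
Of charged1, charged2, charged3 only 1 to 2 are there at a start; the rules pass over those that are not, and their reading is None.
At some moment in a run one of pack1, pack2, pack3, radio1, radio2 may be knocked a few centimetres aside while the robot is not near it.
It also fails if it takes over 210 s, if anything falls off the work surface, if the arm or the gripper's body presses on something with over 40 N, if the wrist force passes 120 N, or if a joint passes its speed limit or range.

ROBOT

A 6-joint arm with a two-finger parallel gripper is mounted at the origin on the work surface. World frame = base frame: x ahead of the robot, y to its left, z up, the work surface at z = 0. Lengths are in m, angles in rad, forces in N, time in s.
With the tool pointing down it reaches from about 0.375 to 0.9 m from the base axis. Payload 3.1 kg.
Tool frame: the origin (TCP) lies midway between the tips of the shut fingers; the grasp point (between the pads) lies 19 mm behind it (manip.grasp_offset is the distance from the TCP to the grasp point, in m); z points along the fingers, y is the line along which they close (so a half turn about z gives the same grasp; the last joint's range is limited). The gripper opens to 85 mm and grips with 20 to 120 N. Pads are 22 mm wide; open, the fingers measure 114 mm over their backs; the gripper's body (76 mm by 85 mm) begins 54 mm behind the grasp point. The pads swing forward as they close: fully open they stand 13 mm farther back than shut.
Start: joints at [-1.476, 0.527, 1.433, -0, 1.181, -0.178], TCP at [0.169, -0.602, 0.231] pointing down, gripper open.
Joint ranges: [-3.08, 3.08], [-0.75, 2.2], [0.22, 2.44], [-1.43, 4.57], [0, 2.65], [-2.85, 2.85]. Speed limits (rad/s): [2.79, 2.79, 3.14, 3.14, 3.14, 3.14].

INTERFACE

Orientations are given as a unit quaternion [x, y, z, w].
In Python, from station import sensors, cams, order, manip gives the robot as it stands.
- The arm moves only by the tool move_arm, never from a script. Its argument "targets" is a list of rows, each an object of numbers: "dx", "dy", "dz": the shift along the world's x, y, z normalised to -1 to 1, where 1 is 25 mm; "rx", "ry", "rz": the turn, a rotation vector about the world's x, y, z normalised to -1 to 1, where 1 is 30 degrees. A call has exactly 10 rows; each row shifts and turns the commanded pose from where the row before left it; what a row does not reach is not made up. A row lasts 1/8 s, in which the tool goes at most 62.5 mm and 10.7 degrees, less where a joint would pass 70% of its speed; a pose out of reach is approached as far as the arm can. A call with a number of a shift or a turn outside -1 to 1 is refused whole. A call with a gripper value outside its range is refused whole. "claw" is the opening in per cent of the stroke, from 0 (shut) to 100 (fully open), set as the call begins (left out, the last holds). The fingers move at their own pace and stop on an object; "newtons" is the grip in N (left out, the last holds). Time passes only in rows, so rows that do not move let the fingers close, or fill a call up. It gives the time, the measured TCP pose, the force, the opening and the grip force at its end, in the units of the state.
- sensors.sense(): the state, without advancing time (a new reading comes with each control period).
- cams.snapshot(name): name is "scene" or "top"; returns the picture (384x512x3 uint8, red, green, blue); there is no depth.
- cams.camera_model(name): a dict with "fx", "fy", "cx", "cy" (pixels), "distortion" ([k1, k2, p1, p2, k3] as OpenCV has them; the pictures are not rectified), "extrinsics" (4x4, takes a point from world to camera coordinates). Camera axes: x right, y down, z forward; pixel columns grow to the right and rows downward; lengths in m; the calibration is good to about 2 mm. A picture is of the moment at which its call begins. camera_model takes no time and is no camera call.
- order.sign_off(): hands the job in; it is judged then, once.
The state is a dict: "t": time; "q": joint angles; "qd": joint speeds; "tau": joint torques, N m; "tcp_pos": TCP position; "tool_rot": TCP orientation; "force": force on the tool from outside, world axes, zero at the start; "ft_torque": the same for the moment, N m; "finger_gap": opening from 0.0 (shut) to 1.0 (fully open); "gripper_force": force on a finger pad.
Only numpy, scipy, OpenCV 4.12 (cv2) and the standard library are available. Lean on these libraries where they do the work, as an engineer would, in place of code of your own. Each camera call takes 0.05 s, during which the arm holds its last target. There are 200 camera calls.

## Working session

There is one attempt and no reset: what is moved stays moved. The work goes in short steps, Python scripts to look and compute and a tool call to move; the robot and the scene stay as the last step left them, time stands still between calls to the robot, and variables do not carry over. Pictures are saved under pics/ and viewed, at most 14 in all, crops included, and the job is handed in when it is done.

Besides the shell and the picture viewer there is one more tool, called after "Call:" by a JSON object that holds its "method" and its "body", one argument or row to a line. move_arm: Moves the arm, as the interface text tells. Scaled input: -1 to 1 covers 25 mm each way for a shift and 30 degrees each way for a turn. Its arguments: {"type":"object","properties":{"targets":{"type":"array"},"claw":{"type":"number"},"newtons":{"type":"number"}},"required":["targets"]}

```bash
mkdir -p pics; ls
python3 - <<'E'
from station import sensors, cams, order, manip
import cv2,numpy as np
print(sensors.sense()); print([a for a in dir(manip) if a[0]!='_'])
for n in("scene","top"):
    im=cams.snapshot(n); cv2.imwrite(f"pics/{n}0.png",cv2.resize(im[...,::-1],(800,600),interpolation=cv2.INTER_CUBIC)); cv2.imwrite(f"raw_{n}0.png",im[...,::-1])
    m=cams.camera_model(n); print(n,m)
E
```

```text
pics
{'t': 0.0, 'q': array([-1.47548776e+00,  5.28450379e-01,  1.43394393e+00,  2.29301520e-06,
        1.18138614e+00, -1.78495341e-01]), 'qd': array([-9.79696624e-04,  7.46331473e-04, -1.77552690e-03,  7.24453382e-06,
        8.25700314e-04,  6.65939680e-04]), 'tau': array([-1.31214110e-03, -4.42350626e+01, -1.78026921e+01, -3.86630918e-04,
        8.38292734e-03, -4.83075212e-06]), 'tcp_pos': array([ 0.16895806, -0.60096698,  0.23033008]), 'tool_rot': array([ 9.90643021e-01,  1.36474202e-01,  4.65450965e-05, -1.09290816e-03]), 'force': array([0.38335509, 0.24652839, 0.13785191]), 'ft_torque': array([ 0.0268624 ,  0.02707768, -0.0328898 ]), 'gripper_force': 0.0, 'finger_gap': 1.004048160889622}
['PlanningError', 'grasp_offset']
scene {'fx': 395.46998033689493, 'fy': 395.46998033689493, 'cx': 251.87852157398913, 'cy': 186.40610908456975, 'distortion': array([-0.0900729,  0.       ,  0.       ,  0.       ,  0.       ]), 'extrinsics': array([[-8.43917552e-01,  5.36472824e-01,  2.72338754e-04,
         4.90448231e-01],
       [ 3.37672927e-01,  5.31582676e-01, -7.76786234e-01,
        -1.41233325e-01],
       [-4.16869475e-01, -6.55451576e-01, -6.29764300e-01,
         1.44875732e+00],
       [ 0.00000000e+00,  0.00000000e+00,  0.00000000e+00,
         1.00000000e+00]])}
top {'fx': 478.5286379635968, 'fy': 478.5286379635968, 'cx': 258.39414039778575, 'cy': 190.31483805319198, 'distortion': array([-0.16633708,  0.        ,  0.        ,  0.        ,  0.        ]), 'extrinsics': array([[ 0.01839626, -0.99980695, -0.00690224, -0.03534852],
       [-0.99151894, -0.0173546 , -0.12879833,  0.55684484],
       [ 0.12865368,  0.00921311, -0.99164679,  1.33008576],
       [ 0.        ,  0.        ,  0.        ,  1.        ]])}
```

View pics/top0.png

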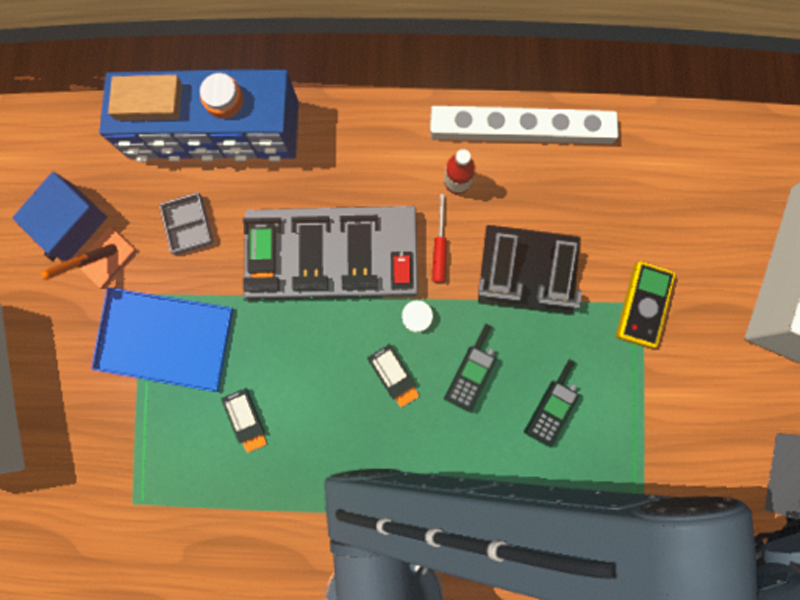

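View pics/scene0.png

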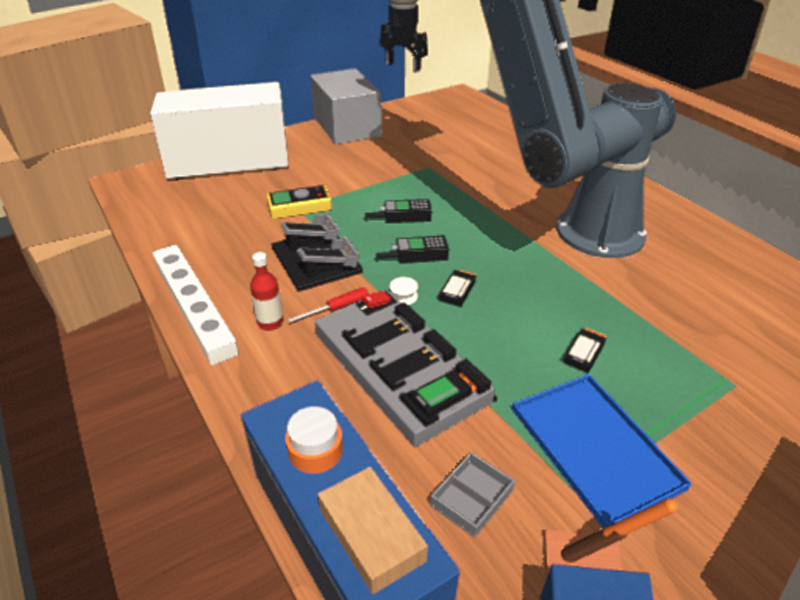

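The top view shows a green-label pack in the left (+y) bay at (262,252), white packs at (243,418) and (393,373), handsets at (472,373) and (553,407), the blue tray at (165,340) and the rocker at (402,268). Next I'll rectify this to metric tiles.

```bash
cat > h.py <<'E'
from station import sensors, cams, order, manip
import cv2,numpy as np
from scipy.spatial.transform import Rotation as R
def proj(n,P):
    m=cams.camera_model(n);E=m["extrinsics"];K=np.array([[m["fx"],0,m["cx"]],[0,m["fy"],m["cy"]],[0,0,1]])
    return cv2.projectPoints(np.asarray(P,float).reshape(-1,1,3),cv2.Rodrigues(E[:3,:3])[0],E[:3,3],K,m["distortion"])[0].reshape(-1,2)
def ortho(im,n,x0,x1,y0,y1,z,s=2):
    # rows: x decreasing downward; cols: y decreasing rightward ; s px per mm
    xs=np.arange(x1,x0,-.001/s);ys=np.arange(y1,y0,-.001/s)
    Y,X=np.meshgrid(ys,xs)
    p=proj(n,np.stack([X,Y,np.full_like(X,z)],-1)).reshape(*X.shape,2).astype(np.float32)
    return cv2.remap(im,p[...,0],p[...,1],cv2.INTER_CUBIC)
def rects(im,lo,hi,x1,y1,s=2,amin=150):
    m=cv2.inRange(cv2.cvtColor(im,cv2.COLOR_BGR2HSV),lo,hi)
    out=[]
    for c in cv2.findContours(m,cv2.RETR_EXTERNAL,cv2.CHAIN_APPROX_NONE)[0]:
        if cv2.contourArea(c)>amin*s*s:
            (u,v),(w,h),a=cv2.minAreaRect(c)
            b=cv2.boxPoints(((u,v),(w,h),a)); W=np.c_[x1-b[:,1]*.001/s,y1-b[:,0]*.001/s]
            d=W[1]-W[0];e=W[2]-W[1]; L=d if np.hypot(*d)>np.hypot(*e) else e
            L=L if L[0]>0 else -L
            out.append((np.round([x1-v*.001/s,y1-u*.001/s],4),np.round([np.hypot(*d),np.hypot(*e)],3),round(np.degrees(np.arctan2(L[1],L[0])),1)))
    return out
E
cat > look.py <<'E'
from h import *
im=cv2.imread("raw_top0.png")
A=dict(x0=.15,x1=.75,y0=-.5,y1=.5)
def go(name,z,lo,hi,amin=150):
    o=ortho(im,"top",A['x0'],A['x1'],A['y0'],A['y1'],z)
    print(name); [print("  ",r) for r in rects(o,lo,hi,A['x1'],A['y1'],amin=amin)]
go("white z20",.020,(0,0,170),(180,60,255),400)
go("orange z6",.006,(8,150,150),(20,255,255),200)
go("green z34",.034,(45,100,110),(75,255,255),200)
go("green z60",.060,(45,100,110),(75,255,255),200)
go("blue z18",.018,(105,150,100),(125,255,255),5000)
go("red z60",.058,(0,180,120),(6,255,255),200)
E
python3 look.py
python3 - <<'E'
from h import *
im=cv2.imread("raw_top0.png")
c=ortho(im,"top",.38,.68,-.15,.25,.04); cv2.imwrite("pics/charger.png",c)   # 800x600
c=ortho(im,"top",.36,.66,-.5,-.1,.055); cv2.imwrite("pics/cradle.png",c)
E
```

```text
white z20
   (array([0.3413, 0.272 ]), array([0.04 , 0.058], dtype=float32), np.float32(23.7))
   (array([ 4.289e-01, -2.000e-04]), array([0.04 , 0.058], dtype=float32), np.float32(33.2))
   (array([ 0.5268, -0.0486]), array([0.059, 0.058], dtype=float32), np.float32(-61.7))
   (array([0.671 , 0.3788]), array([0.057, 0.033], dtype=float32), np.float32(-72.7))
   (array([0.7159, 0.3923]), array([0.059, 0.035], dtype=float32), np.float32(-68.5))
orange z6
   (array([0.2856, 0.2462]), array([0.041, 0.021], dtype=float32), np.float32(-65.8))
   (array([ 0.3771, -0.034 ]), array([0.041, 0.02 ], dtype=float32), np.float32(-57.2))
   (array([0.2752, 0.3055]), array([0.389, 0.249], dtype=float32), np.float32(90.0))
   (array([ 0.3495, -0.4888]), array([0.021, 0.254], dtype=float32), np.float32(-0.0))
   (array([0.6001, 0.244 ]), array([0.042, 0.009], dtype=float32), np.float32(-88.0))
   (array([6.555e-01, 2.000e-04]), array([1.   , 0.189], dtype=float32), np.float32(90.0))
green z34
   (array([ 3.616e-01, -2.000e-04]), array([0.386, 0.931], dtype=float32), np.float32(89.9))
   (array([ 0.5969, -0.4852]), array([0.041, 0.041], dtype=float32), np.float32(74.4))
   (array([0.6537, 0.2626]), array([0.005, 0.056], dtype=float32), np.float32(2.4))
   (array([0.6545, 0.2384]), array([0.029, 0.059], dtype=float32), np.float32(1.5))
green z60
   (array([ 0.3622, -0.001 ]), array([0.914, 0.378], dtype=float32), np.float32(90.0))
   (array([ 0.5915, -0.481 ]), array([0.04 , 0.049], dtype=float32), np.float32(74.1))
   (array([0.6492, 0.2331]), array([0.029, 0.057], dtype=float32), np.float32(1.5))
blue z18
   (array([0.4713, 0.4082]), array([0.159, 0.207], dtype=float32), np.float32(82.2))
red z60
   (array([ 0.6068, -0.0197]), array([0.029, 0.05 ], dtype=float32), np.float32(2.5))
   (array([ 0.626 , -0.0878]), array([0.083, 0.023], dtype=float32), np.float32(-2.0))
```

View pics/charger.png

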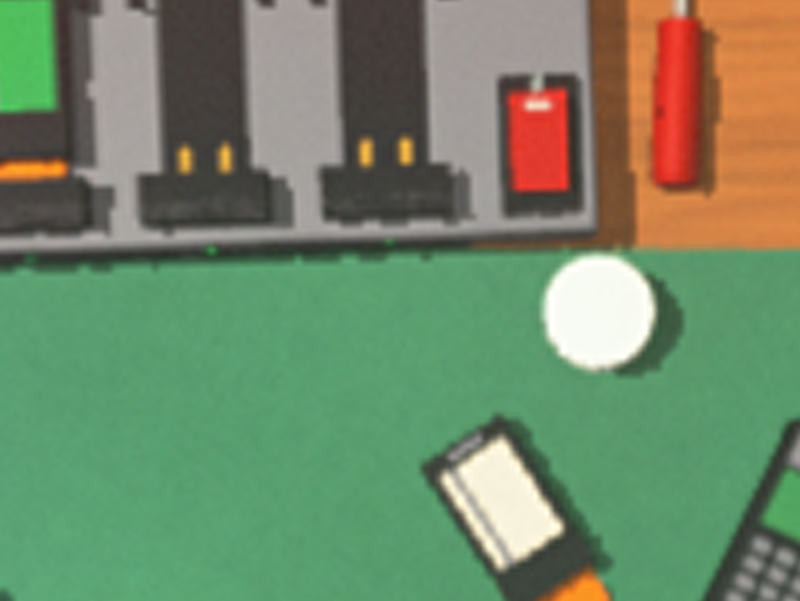

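View pics/cradle.png

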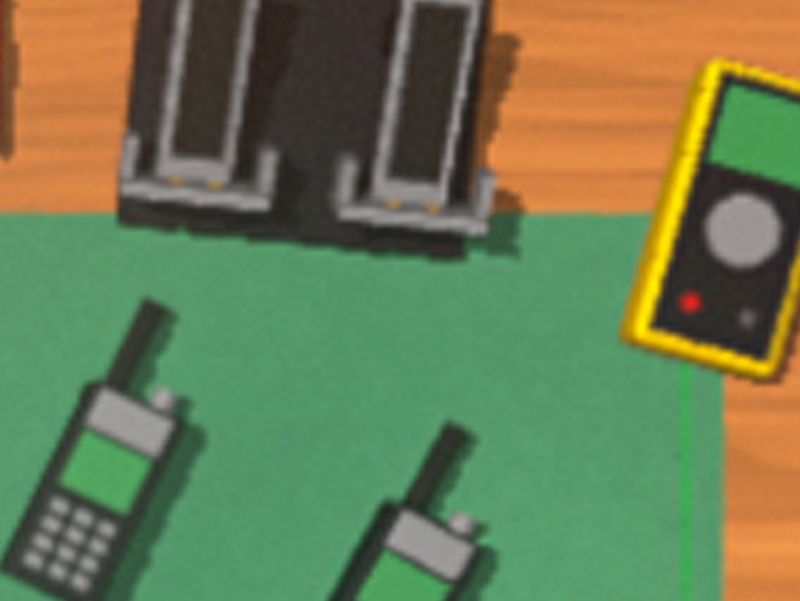

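The crops are cut short, so I'll take fuller tiles at the correct heights: charger at 60 mm, and cradle base at 14 mm with the handsets at 34 mm.

Run:
```python
from h import *
im=cv2.imread("raw_top0.png")
a=ortho(im,"top",.55,.75,-.06,.30,.06,2.2)
b=ortho(im,"top",.50,.68,-.40,-.14,.014,1.5)
d=ortho(im,"top",.30,.50,-.40,-.14,.034,1.5)
print(a.shape,b.shape,d.shape)
c=np.zeros((600,800,3),np.uint8); c[:a.shape[0],:a.shape[1]]=a[:,:800]
cv2.imwrite("pics/ch60.png",c[:a.shape[0]])
c=np.hstack([cv2.copyMakeBorder(b,0,300-b.shape[0],0,10,0),d]); cv2.imwrite("pics/cr.png",c)
o=ortho(im,"top",.28,.50,-.42,-.14,.034)
x1,y1=.5,-.14
print("scr",rects(o,(55,90,130),(70,255,255),x1,y1,amin=300))
# grey keys/top-plates
print("grey",rects(o,(0,0,120),(180,40,210),x1,y1,amin=200))
o=ortho(im,"top",.36,.60,.24,.60,.018); print("blue",rects(o,(105,150,80),(125,255,255),.60,.60,amin=3000))
o=ortho(im,"top",.36,.60,.24,.60,.004); print("blue4",rects(o,(105,150,80),(125,255,255),.60,.60,amin=3000))
```

```text
(440, 792, 3) (271, 390, 3) (300, 390, 3)
scr [(array([ 0.363 , -0.3052]), array([0.029, 0.038], dtype=float32), np.float32(60.6)), (array([ 0.425 , -0.1542]), array([0.03 , 0.037], dtype=float32), np.float32(63.9)), (array([ 0.3902, -0.2798]), array([0.28, 0.22], dtype=float32), np.float32(90.0)), (array([ 0.4815, -0.1528]), array([0.026, 0.037], dtype=float32), np.float32(-0.0))]
grey [(array([ 0.3876, -0.3188]), array([0.02, 0.04], dtype=float32), np.float32(61.8)), (array([ 0.4498, -0.1663]), array([0.02, 0.04], dtype=float32), np.float32(64.4))]
blue [(array([0.4741, 0.4287]), array([0.159, 0.249], dtype=float32), np.float32(82.0))]
blue4 [(array([0.475 , 0.4335]), array([0.16 , 0.252], dtype=float32), np.float32(82.0))]
```

View pics/ch60.png

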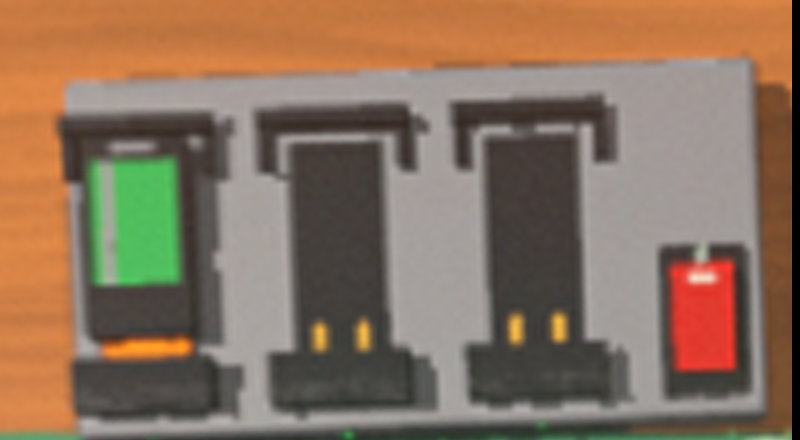

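View pics/cr.png

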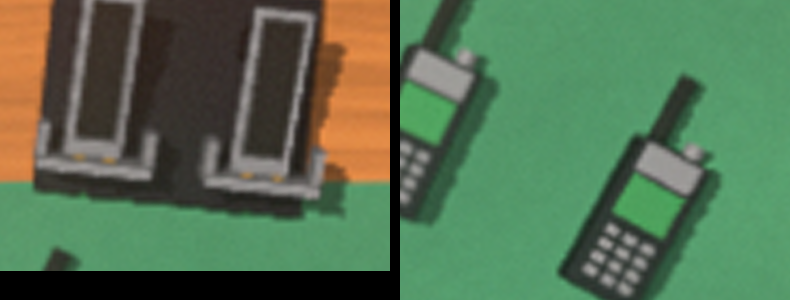

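The tiles give these poses:

| Item | x (m) | y (m) | Yaw |
|---|---|---|---|
| bay2 | .645 | .147 | 1.9° |
| bay1 | .648 | .057 | 1.9° |
| bay3 with charged3 | .642 | .237 | 1.9° |
| pack A | .336 | .268 | 23.7° |
| pack B | .423 | -.004 | 33.2° |
| radio1 | .410 | -.147 | -26° |
| radio2 | .3485 | -.297 | -28.7° |
| seat1 | .615 | -.3135 | -5.3° |
| seat2 | .6256 | -.204 | -5.3° |

The helper below works out the deltas for each move.

```bash
cat >> h.py <<'E'
def pose(o,yaw,pitch=0,g=(0,0,0)):
    "object frame at o, yaw deg, nose(+x)-up pitch deg; TCP at g (m) in it"
    r=R.from_euler('ZY',[yaw,-pitch],degrees=True)
    return np.array(o)+r.apply(g), r*R.from_rotvec([np.pi,0,0])
def plan(*wps):
    s=sensors.sense();p,r=s["tcp_pos"],R.from_quat(s["tool_rot"])
    print("t",round(s["t"],2),"tcp",p.round(4),"rv/gap",np.round(s["finger_gap"],3),"F",s["force"].round(1))
    for q,k in wps:
        print("d",((q-p)/.025).round(2),"r",((k*r.inv()).as_rotvec(degrees=True)/30).round(3)); p,r=q,k
CH=1.9
def bay(n,dx=0,dz=0):
    b={1:(.648,.0568),2:(.645,.1468),3:(.642,.2367)}[n];c,s=np.cos(np.radians(CH)),np.sin(np.radians(CH))
    return np.array([b[0]+c*dx,b[1]+s*dx,.040+dz])
E
python3 -c "
from h import *
plan(pose(bay(3,0,.09),CH),pose(bay(3,0,.0),CH),pose(bay(3,-.0035,.0185),CH,16),pose(bay(3,.015,.024),CH,16),pose(bay(3,.015,.1),CH,16),pose((.474,.425,.08),20))"
```

```text
t 0.1 tcp [ 0.169  -0.6011  0.2304] rv/gap 1.001 F [-0.  -0.1 -1.2]
d [18.92 33.51 -4.02] r [-0.004  0.    -0.46 ]
d [ 0.   0.  -3.6] r [0. 0. 0.]
d [-0.14 -0.    0.74] r [ 0.018 -0.533  0.   ]
d [0.74 0.02 0.22] r [0. 0. 0.]
d [0.   0.   3.04] r [0. 0. 0.]
d [-7.32  7.51 -2.4 ] r [-0.102  0.526  0.599]
```

Call:
{"method": "move_arm", "body": {
  "targets": [
    {"dx": 0.47, "dy": 0.84, "dz": -0.04, "rz": -0.0115},
    {"dx": 0.47, "dy": 0.84, "dz": -0.04, "rz": -0.0115},
    {"dx": 0.47, "dy": 0.84, "dz": -0.04, "rz": -0.0115},
    {"dx": 0.47, "dy": 0.84, "dz": -0.04, "rz": -0.0115},
    {"dx": 0.47, "dy": 0.84, "dz": -0.04, "rz": -0.0115},
    {"dx": 0.47, "dy": 0.84, "dz": -0.04, "rz": -0.0115},
    {"dx": 0.47, "dy": 0.84, "dz": -0.04, "rz": -0.0115},
    {"dx": 0.47, "dy": 0.84, "dz": -0.04, "rz": -0.0115},
    {"dx": 0.47, "dy": 0.84, "dz": -0.04, "rz": -0.0115},
    {"dx": 0.47, "dy": 0.84, "dz": -0.04, "rz": -0.0115}
  ],
  "claw": 100,
  "newtons": 50
}}

```text
schema error: expected keys dx, dy, dz, rx, ry, rz
```

Call:
{"method": "move_arm", "body": {
  "targets": [
    {"dx": 0.47, "dy": 0.84, "dz": -0.04, "rz": -0.0115},
    {"dx": 0.47, "dy": 0.84, "dz": -0.04, "rz": -0.0115},
    {"dx": 0.47, "dy": 0.84, "dz": -0.04, "rz": -0.0115},
    {"dx": 0.47, "dy": 0.84, "dz": -0.04, "rz": -0.0115},
    {"dx": 0.47, "dy": 0.84, "dz": -0.04, "rz": -0.0115},
    {"dx": 0.47, "dy": 0.84, "dz": -0.04, "rz": -0.0115},
    {"dx": 0.47, "dy": 0.84, "dz": -0.04, "rz": -0.0115},
    {"dx": 0.47, "dy": 0.84, "dz": -0.04, "rz": -0.0115},
    {"dx": 0.47, "dy": 0.84, "dz": -0.04, "rz": -0.0115},
    {"dx": 0.47, "dy": 0.84, "dz": -0.04, "rz": -0.0115}
  ]
}}

```text
schema error: expected keys dx, dy, dz, rx, ry, rz
```

Call:
{"method": "move_arm", "body": {
  "targets": [
    {"dx": 0.47, "dy": 0.84, "dz": -0.1, "rz": -0.0115},
    {"dx": 0.47, "dy": 0.84, "dz": -0.1, "rz": -0.0115},
    {"dx": 0.47, "dy": 0.84, "dz": -0.1, "rz": -0.0115},
    {"dx": 0.47, "dy": 0.84, "dz": -0.1, "rz": -0.0115},
    {"dx": 0.47, "dy": 0.84, "dz": -0.1, "rz": -0.0115},
    {"dx": 0.47, "dy": 0.84, "dz": -0.1, "rz": -0.0115},
    {"dx": 0.47, "dy": 0.84, "dz": -0.1, "rz": -0.0115},
    {"dx": 0.47, "dy": 0.84, "dz": -0.1, "rz": -0.0115},
    {"dx": 0.47, "dy": 0.84, "dz": -0.1, "rz": -0.0115},
    {"dx": 0.47, "dy": 0.84, "dz": -0.1, "rz": -0.0115}
  ]
}}

```text
schema error: expected keys dx, dy, dz, rx, ry, rz
```

Call:
{"method": "move_arm", "body": {
  "targets": [
    {"dx": 0.48, "dy": 0.84, "dz": -0.22, "rz": -0.0115},
    {"dx": 0.48, "dy": 0.84, "dz": -0.22, "rz": -0.0115},
    {"dx": 0.48, "dy": 0.84, "dz": -0.22, "rz": -0.0115},
    {"dx": 0.48, "dy": 0.84, "dz": -0.22, "rz": -0.0115},
    {"dx": 0.48, "dy": 0.84, "dz": -0.22, "rz": -0.0115},
    {"dx": 0.48, "dy": 0.84, "dz": -0.22, "rz": -0.0115},
    {"dx": 0.48, "dy": 0.84, "dz": -0.22, "rz": -0.0115},
    {"dx": 0.48, "dy": 0.84, "dz": -0.22, "rz": -0.0115},
    {"dx": 0.48, "dy": 0.83, "dz": -0.22, "rz": -0.0115},
    {}
  ]
}}

```text
schema error: expected keys dx, dy, dz, rx, ry, rz
```

```bash
python3 -c "
from h import *
plan(pose(bay(3,0,.0),CH))
im=cams.snapshot('scene');cv2.imwrite('pics/s1.png',cv2.resize(im[100:340,150:470,::-1],(800,600),interpolation=cv2.INTER_CUBIC))"
```

```text
t 0.1 tcp [ 0.169  -0.6011  0.2304] rv/gap 1.001 F [-0.  -0.1 -1.2]
d [18.92 33.51 -7.62] r [-0.004  0.    -0.46 ]
```

View pics/s1.png

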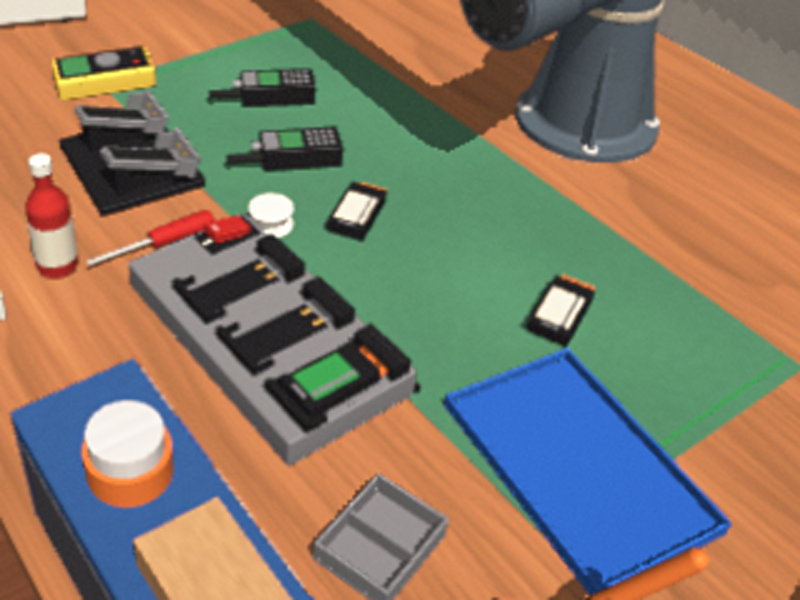

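The moves were refused because every row needs all six keys, so nothing has moved. The picture shows the same two white packs, with no third one hidden.

Call:
{"method": "move_arm", "body": {
  "targets": [
    {"dx": 0.47, "dy": 0.84, "dz": -0.04, "rx": 0, "ry": 0, "rz": -0.0115},
    {"dx": 0.47, "dy": 0.84, "dz": -0.04, "rx": 0, "ry": 0, "rz": -0.0115},
    {"dx": 0.47, "dy": 0.84, "dz": -0.04, "rx": 0, "ry": 0, "rz": -0.0115},
    {"dx": 0.47, "dy": 0.84, "dz": -0.04, "rx": 0, "ry": 0, "rz": -0.0115},
    {"dx": 0.47, "dy": 0.84, "dz": -0.04, "rx": 0, "ry": 0, "rz": -0.0115},
    {"dx": 0.47, "dy": 0.84, "dz": -0.04, "rx": 0, "ry": 0, "rz": -0.0115},
    {"dx": 0.47, "dy": 0.84, "dz": -0.04, "rx": 0, "ry": 0, "rz": -0.0115},
    {"dx": 0.47, "dy": 0.84, "dz": -0.04, "rx": 0, "ry": 0, "rz": -0.0115},
    {"dx": 0.47, "dy": 0.84, "dz": -0.04, "rx": 0, "ry": 0, "rz": -0.0115},
    {"dx": 0.47, "dy": 0.84, "dz": -0.04, "rx": 0, "ry": 0, "rz": -0.0115}
  ],
  "claw": 100,
  "newtons": 50
}}

```text
t: 1.4
tcp_pos: [0.2871, -0.3904, 0.2213]
tool_rot: [0.994, 0.106, 0.0, 0.0]
force: [0.4, 0.3, -1.1]
finger_gap: 0.998
gripper_force: 0.0
```

Call:
{"method": "move_arm", "body": {
  "targets": [
    {"dx": 0.47, "dy": 0.84, "dz": -0.04, "rx": 0, "ry": 0, "rz": -0.0115},
    {"dx": 0.47, "dy": 0.84, "dz": -0.04, "rx": 0, "ry": 0, "rz": -0.0115},
    {"dx": 0.47, "dy": 0.84, "dz": -0.04, "rx": 0, "ry": 0, "rz": -0.0115},
    {"dx": 0.47, "dy": 0.84, "dz": -0.04, "rx": 0, "ry": 0, "rz": -0.0115},
    {"dx": 0.47, "dy": 0.84, "dz": -0.04, "rx": 0, "ry": 0, "rz": -0.0115},
    {"dx": 0.47, "dy": 0.84, "dz": -0.04, "rx": 0, "ry": 0, "rz": -0.0115},
    {"dx": 0.47, "dy": 0.84, "dz": -0.04, "rx": 0, "ry": 0, "rz": -0.0115},
    {"dx": 0.47, "dy": 0.84, "dz": -0.04, "rx": 0, "ry": 0, "rz": -0.0115},
    {"dx": 0.47, "dy": 0.84, "dz": -0.04, "rx": 0, "ry": 0, "rz": -0.0115},
    {"dx": 0.47, "dy": 0.84, "dz": -0.04, "rx": 0, "ry": 0, "rz": -0.0115}
  ]
}}

```text
t: 2.65
tcp_pos: [0.4043, -0.1804, 0.2114]
tool_rot: [0.997, 0.077, 0.0, 0.0]
force: [-0.4, 0.9, -0.1]
finger_gap: 1.006
gripper_force: 0.0
```

Call:
{"method": "move_arm", "body": {
  "targets": [
    {"dx": 0.47, "dy": 0.84, "dz": -0.1, "rx": 0, "ry": 0, "rz": -0.0115},
    {"dx": 0.47, "dy": 0.84, "dz": -0.1, "rx": 0, "ry": 0, "rz": -0.0115},
    {"dx": 0.47, "dy": 0.84, "dz": -0.1, "rx": 0, "ry": 0, "rz": -0.0115},
    {"dx": 0.47, "dy": 0.84, "dz": -0.1, "rx": 0, "ry": 0, "rz": -0.0115},
    {"dx": 0.47, "dy": 0.84, "dz": -0.1, "rx": 0, "ry": 0, "rz": -0.0115},
    {"dx": 0.47, "dy": 0.84, "dz": -0.1, "rx": 0, "ry": 0, "rz": -0.0115},
    {"dx": 0.47, "dy": 0.84, "dz": -0.1, "rx": 0, "ry": 0, "rz": -0.0115},
    {"dx": 0.47, "dy": 0.84, "dz": -0.1, "rx": 0, "ry": 0, "rz": -0.0115},
    {"dx": 0.47, "dy": 0.84, "dz": -0.1, "rx": 0, "ry": 0, "rz": -0.0115},
    {"dx": 0.47, "dy": 0.84, "dz": -0.1, "rx": 0, "ry": 0, "rz": -0.0115}
  ]
}}

```text
t: 3.9
tcp_pos: [0.5216, 0.0296, 0.1862]
tool_rot: [0.999, 0.046, 0.0, 0.0]
force: [0.4, 0.1, 0.2]
finger_gap: 1.001
gripper_force: 0.0
```

Call:
{"method": "move_arm", "body": {
  "targets": [
    {"dx": 0.48, "dy": 0.84, "dz": -0.22, "rx": 0, "ry": 0, "rz": -0.0115},
    {"dx": 0.48, "dy": 0.84, "dz": -0.22, "rx": 0, "ry": 0, "rz": -0.0115},
    {"dx": 0.48, "dy": 0.84, "dz": -0.22, "rx": 0, "ry": 0, "rz": -0.0115},
    {"dx": 0.48, "dy": 0.84, "dz": -0.22, "rx": 0, "ry": 0, "rz": -0.0115},
    {"dx": 0.48, "dy": 0.84, "dz": -0.22, "rx": 0, "ry": 0, "rz": -0.0115},
    {"dx": 0.48, "dy": 0.84, "dz": -0.22, "rx": 0, "ry": 0, "rz": -0.0115},
    {"dx": 0.48, "dy": 0.84, "dz": -0.22, "rx": 0, "ry": 0, "rz": -0.0115},
    {"dx": 0.48, "dy": 0.84, "dz": -0.22, "rx": 0, "ry": 0, "rz": -0.0115},
    {"dx": 0.48, "dy": 0.83, "dz": -0.22, "rx": 0, "ry": 0, "rz": -0.0115},
    {"dx": 0, "dy": 0, "dz": 0, "rx": 0, "ry": 0, "rz": 0}
  ]
}}

```text
t: 5.15
tcp_pos: [0.6293, 0.2188, 0.1361]
tool_rot: [1.0, 0.021, -0.0, -0.0]
force: [0.4, -0.1, -0.4]
finger_gap: 1.003
gripper_force: 0.0
```

```bash
python3 -c "
from h import *
plan(pose(bay(3,0,.0),CH))"
```

```text
t 5.15 tcp [0.6293 0.2188 0.1361] rv/gap 1.003 F [ 0.4 -0.1 -0.4]
d [ 0.51  0.71 -3.85] r [-0.    -0.001 -0.015]
```

Call:
{"method": "move_arm", "body": {
  "targets": [
    {"dx": 0.1, "dy": 0.14, "dz": -0.3, "rx": 0, "ry": 0, "rz": -0.003},
    {"dx": 0.1, "dy": 0.14, "dz": -0.4, "rx": 0, "ry": 0, "rz": -0.003},
    {"dx": 0.1, "dy": 0.14, "dz": -0.4, "rx": 0, "ry": 0, "rz": -0.003},
    {"dx": 0.1, "dy": 0.14, "dz": -0.4, "rx": 0, "ry": 0, "rz": -0.003},
    {"dx": 0.1, "dy": 0.14, "dz": -0.4, "rx": 0, "ry": 0, "rz": -0.003},
    {"dx": 0, "dy": 0, "dz": -0.5, "rx": 0, "ry": 0, "rz": 0},
    {"dx": 0, "dy": 0, "dz": -0.5, "rx": 0, "ry": 0, "rz": 0},
    {"dx": 0, "dy": 0, "dz": -0.5, "rx": 0, "ry": 0, "rz": 0},
    {"dx": 0, "dy": 0, "dz": -0.4, "rx": 0, "ry": 0, "rz": 0},
    {"dx": 0, "dy": 0, "dz": 0, "rx": 0, "ry": 0, "rz": 0}
  ]
}}

```text
t: 6.4
tcp_pos: [0.6412, 0.2343, 0.0406]
tool_rot: [1.0, 0.015, -0.001, 0.0]
force: [-0.6, -0.0, 0.4]
finger_gap: 1.003
gripper_force: 0.0
```

Call:
{"method": "move_arm", "body": {
  "targets": [
    {"dx": 0, "dy": 0, "dz": 0, "rx": 0, "ry": 0, "rz": 0},
    {"dx": 0, "dy": 0, "dz": 0, "rx": 0, "ry": 0, "rz": 0},
    {"dx": 0, "dy": 0, "dz": 0, "rx": 0, "ry": 0, "rz": 0},
    {"dx": 0, "dy": 0, "dz": 0, "rx": 0, "ry": 0, "rz": 0},
    {"dx": 0, "dy": 0, "dz": 0, "rx": 0, "ry": 0, "rz": 0},
    {"dx": 0, "dy": 0, "dz": 0, "rx": 0, "ry": 0, "rz": 0},
    {"dx": 0, "dy": 0, "dz": 0, "rx": 0, "ry": 0, "rz": 0},
    {"dx": 0, "dy": 0, "dz": 0, "rx": 0, "ry": 0, "rz": 0},
    {"dx": 0, "dy": 0, "dz": 0, "rx": 0, "ry": 0, "rz": 0},
    {"dx": 0, "dy": 0, "dz": 0, "rx": 0, "ry": 0, "rz": 0}
  ],
  "claw": 0,
  "newtons": 50
}}

```text
t: 7.65
tcp_pos: [0.6429, 0.2349, 0.0429]
tool_rot: [1.0, 0.016, 0.001, -0.0]
force: [0.4, 0.6, 5.1]
finger_gap: 0.569
gripper_force: 55.0
```

```bash
python3 -c "
from h import *
plan(pose(bay(3,-.0035,.0185),CH,16),pose(bay(3,.015,.024),CH,16),pose(bay(3,.015,.1),CH,16),pose((.474,.425,.08),20))"
```

```text
t 7.65 tcp [0.6429 0.2349 0.0429] rv/gap 0.569 F [0.4 0.6 5.1]
d [-0.18  0.07  0.62] r [ 0.016 -0.529  0.004]
d [0.74 0.02 0.22] r [0. 0. 0.]
d [0.   0.   3.04] r [0. 0. 0.]
d [-7.32  7.51 -2.4 ] r [-0.102  0.526  0.599]
```

Call:
{"method": "move_arm", "body": {
  "targets": [
    {"dx": -0.02, "dy": 0, "dz": 0.13, "rx": 0.003, "ry": -0.09, "rz": 0},
    {"dx": -0.02, "dy": 0, "dz": 0.13, "rx": 0.003, "ry": -0.09, "rz": 0},
    {"dx": -0.02, "dy": 0, "dz": 0.13, "rx": 0.003, "ry": -0.09, "rz": 0},
    {"dx": -0.03, "dy": 0, "dz": 0.13, "rx": 0.003, "ry": -0.09, "rz": 0},
    {"dx": -0.03, "dy": 0, "dz": 0.13, "rx": 0.003, "ry": -0.09, "rz": 0},
    {"dx": -0.03, "dy": 0, "dz": 0.12, "rx": 0.003, "ry": -0.09, "rz": 0},
    {"dx": 0.25, "dy": 0.01, "dz": 0.07, "rx": 0, "ry": 0, "rz": 0},
    {"dx": 0.25, "dy": 0.01, "dz": 0.07, "rx": 0, "ry": 0, "rz": 0},
    {"dx": 0.25, "dy": 0.01, "dz": 0.07, "rx": 0, "ry": 0, "rz": 0},
    {"dx": 0, "dy": 0, "dz": 0, "rx": 0, "ry": 0, "rz": 0}
  ]
}}

```text
t: 8.9
tcp_pos: [0.6584, 0.2352, 0.0665]
tool_rot: [0.99, 0.015, 0.142, -0.003]
force: [0.2, -0.1, -0.7]
finger_gap: 0.571
gripper_force: 54.4
```

```bash
python3 -c "
from h import *
plan(pose(bay(3,.015,.1),CH,16),pose((.474,.425,.08),20),pose((.474,.425,.011),20))"
```

```text
t 8.9 tcp [0.6584 0.2352 0.0665] rv/gap 0.571 F [ 0.2 -0.1 -0.7]
d [-0.06  0.08  2.94] r [-0.002  0.009  0.005]
d [-7.32  7.51 -2.4 ] r [-0.102  0.526  0.599]
d [ 0.    0.   -2.76] r [0. 0. 0.]
```

Call:
{"method": "move_arm", "body": {
  "targets": [
    {"dx": 0, "dy": 0, "dz": 0.7, "rx": 0, "ry": 0, "rz": 0},
    {"dx": 0, "dy": 0, "dz": 0.8, "rx": 0, "ry": 0, "rz": 0},
    {"dx": 0, "dy": 0.1, "dz": 0.8, "rx": 0, "ry": 0, "rz": 0},
    {"dx": -0.5, "dy": 0.6, "dz": 0.6, "rx": -0.01, "ry": 0.05, "rz": 0.06},
    {"dx": -0.6, "dy": 0.7, "dz": 0, "rx": -0.01, "ry": 0.05, "rz": 0.06},
    {"dx": -0.7, "dy": 0.7, "dz": 0, "rx": -0.01, "ry": 0.05, "rz": 0.06},
    {"dx": -0.7, "dy": 0.7, "dz": 0, "rx": -0.01, "ry": 0.05, "rz": 0.06},
    {"dx": -0.7, "dy": 0.7, "dz": 0, "rx": -0.01, "ry": 0.05, "rz": 0.06},
    {"dx": -0.7, "dy": 0.7, "dz": 0, "rx": -0.01, "ry": 0.05, "rz": 0.06},
    {"dx": -0.7, "dy": 0.7, "dz": 0, "rx": -0.01, "ry": 0.05, "rz": 0.06}
  ]
}}

```text
t: 10.15
tcp_pos: [0.5407, 0.3591, 0.1386]
tool_rot: [0.991, 0.127, 0.048, -0.001]
force: [-0.3, 0.3, -1.5]
finger_gap: 0.572
gripper_force: 54.3
```

Call:
{"method": "move_arm", "body": {
  "targets": [
    {"dx": -0.7, "dy": 0.7, "dz": 0, "rx": -0.01, "ry": 0.06, "rz": 0.06},
    {"dx": -0.7, "dy": 0.7, "dz": 0, "rx": -0.01, "ry": 0.06, "rz": 0.06},
    {"dx": -0.7, "dy": 0.7, "dz": 0, "rx": -0.01, "ry": 0.06, "rz": 0.06},
    {"dx": -0.6, "dy": 0.6, "dz": -0.2, "rx": 0, "ry": 0, "rz": 0},
    {"dx": 0, "dy": 0, "dz": -0.7, "rx": 0, "ry": 0, "rz": 0},
    {"dx": 0, "dy": 0, "dz": -0.7, "rx": 0, "ry": 0, "rz": 0},
    {"dx": 0, "dy": 0, "dz": -0.7, "rx": 0, "ry": 0, "rz": 0},
    {"dx": 0, "dy": 0, "dz": -0.5, "rx": 0, "ry": 0, "rz": 0},
    {"dx": 0, "dy": 0, "dz": 0, "rx": 0, "ry": 0, "rz": 0},
    {"dx": 0, "dy": 0, "dz": 0, "rx": 0, "ry": 0, "rz": 0}
  ]
}}

```text
t: 11.4
tcp_pos: [0.4751, 0.4254, 0.0691]
tool_rot: [0.985, 0.173, 0.001, -0.002]
force: [-0.4, -0.1, -0.7]
finger_gap: 0.572
gripper_force: 54.3
```

```bash
python3 -c "
from h import *
plan(pose((.474,.425,.008),20))"
```

```text
t 11.4 tcp [0.4751 0.4254 0.0691] rv/gap 0.572 F [-0.4 -0.1 -0.7]
d [-0.04 -0.01 -2.44] r [-0.008  0.003  0.004]
```

Call:
{"method": "move_arm", "body": {
  "targets": [
    {"dx": 0, "dy": 0, "dz": -0.5, "rx": 0, "ry": 0, "rz": 0},
    {"dx": 0, "dy": 0, "dz": -0.5, "rx": 0, "ry": 0, "rz": 0},
    {"dx": 0, "dy": 0, "dz": -0.5, "rx": 0, "ry": 0, "rz": 0},
    {"dx": 0, "dy": 0, "dz": -0.3, "rx": -0.008, "ry": 0, "rz": 0},
    {"dx": 0, "dy": 0, "dz": -0.2, "rx": 0, "ry": 0, "rz": 0},
    {"dx": 0, "dy": 0, "dz": -0.2, "rx": 0, "ry": 0, "rz": 0},
    {"dx": 0, "dy": 0, "dz": -0.1, "rx": 0, "ry": 0, "rz": 0},
    {"dx": 0, "dy": 0, "dz": -0.1, "rx": 0, "ry": 0, "rz": 0},
    {"dx": 0, "dy": 0, "dz": 0, "rx": 0, "ry": 0, "rz": 0},
    {"dx": 0, "dy": 0, "dz": 0, "rx": 0, "ry": 0, "rz": 0}
  ]
}}

```text
t: 12.65
tcp_pos: [0.4747, 0.4254, 0.009]
tool_rot: [0.985, 0.173, 0.001, 0.0]
force: [0.1, -0.1, -1.6]
finger_gap: 0.569
gripper_force: 54.3
```

Call:
{"method": "move_arm", "body": {
  "targets": [
    {"dx": 0, "dy": 0, "dz": 0, "rx": 0, "ry": 0, "rz": 0},
    {"dx": 0, "dy": 0, "dz": 0, "rx": 0, "ry": 0, "rz": 0},
    {"dx": 0, "dy": 0, "dz": 0, "rx": 0, "ry": 0, "rz": 0},
    {"dx": 0, "dy": 0, "dz": 0, "rx": 0, "ry": 0, "rz": 0},
    {"dx": 0, "dy": 0, "dz": 0.6, "rx": 0, "ry": 0, "rz": 0},
    {"dx": 0, "dy": 0, "dz": 0.8, "rx": 0, "ry": 0, "rz": 0},
    {"dx": 0, "dy": 0, "dz": 0.9, "rx": 0, "ry": 0, "rz": 0},
    {"dx": 0, "dy": 0, "dz": 0.9, "rx": 0, "ry": 0, "rz": 0},
    {"dx": 0, "dy": 0, "dz": 0.8, "rx": 0, "ry": 0, "rz": 0},
    {"dx": 0, "dy": 0, "dz": 0, "rx": 0, "ry": 0, "rz": 0}
  ],
  "claw": 100
}}

```text
t: 13.9
tcp_pos: [0.4761, 0.4264, 0.1122]
tool_rot: [0.985, 0.173, 0.003, -0.001]
force: [0.4, 0.8, -0.3]
finger_gap: 0.999
gripper_force: 0.0
```

```bash
cat > look.py <<'E'
from h import *
import sys
im=cams.snapshot("top")[...,::-1].copy(); cv2.imwrite("raw_last.png",im)
A=dict(x0=.2,x1=.52,y0=-.45,y1=.36)
def go(name,z,lo,hi,a,b):
    o=ortho(im,"top",A['x0'],A['x1'],A['y0'],A['y1'],z)
    return [r for r in rects(o,lo,hi,A['x1'],A['y1'],amin=a) if r[1].prod()<b]
for r in go("white",.020,(0,0,170),(180,60,255),1200,.003): print("label",r[0],r[1],r[2], "origin",(r[0]-.0065*np.array([np.cos(np.radians(r[2])),np.sin(np.radians(r[2]))])).round(4))
for r in go("orange",.006,(8,150,150),(20,255,255),500,.0012): print("tongue",r)
S=go("scr",.034,(55,90,130),(70,255,255),600,.0018);G=go("grey",.034,(0,0,120),(180,40,210),400,.0012)
for r in S:print("screen",r)
for r in G:print("plate",r, "origin(plate-43)", r[0])
E
python3 look.py; python3 -c "
from h import *
plan(pose((.336,.2683,.06),23.7),pose((.336,.2683,.001),23.7))"
```

```text
label [0.3414 0.2721] [0.04  0.058] 23.6 origin [0.3354 0.2695]
label [ 4.29e-01 -2.00e-04] [0.04  0.058] 33.4 origin [ 0.4236 -0.0038]
tongue (array([0.2856, 0.2462]), array([0.042, 0.021], dtype=float32), np.float32(-65.8))
tongue (array([ 0.3771, -0.034 ]), array([0.041, 0.02 ], dtype=float32), np.float32(-57.2))
plate (array([ 0.3876, -0.3189]), array([0.02, 0.04], dtype=float32), np.float32(61.9)) origin(plate-43) [ 0.3876 -0.3189]
plate (array([ 0.4495, -0.1663]), array([0.021, 0.04 ], dtype=float32), np.float32(64.1)) origin(plate-43) [ 0.4495 -0.1663]
t 13.95 tcp [0.4752 0.4258 0.1107] rv/gap 0.997 F [-0.3  0.  -0.1]
d [-5.57 -6.3  -2.03] r [-0.002  0.007  0.127]
d [ 0.    0.   -2.36] r [0. 0. 0.]
```

Call:
{"method": "move_arm", "body": {
  "targets": [
    {"dx": -0.6, "dy": -0.7, "dz": 0, "rx": 0, "ry": 0, "rz": 0.014},
    {"dx": -0.8, "dy": -0.9, "dz": 0, "rx": 0, "ry": 0, "rz": 0.014},
    {"dx": -0.8, "dy": -0.9, "dz": 0, "rx": 0, "ry": 0, "rz": 0.014},
    {"dx": -0.8, "dy": -0.9, "dz": -0.2, "rx": 0, "ry": 0.007, "rz": 0.014},
    {"dx": -0.8, "dy": -0.9, "dz": -0.3, "rx": 0, "ry": 0, "rz": 0.014},
    {"dx": -0.8, "dy": -0.9, "dz": -0.3, "rx": 0, "ry": 0, "rz": 0.014},
    {"dx": -0.8, "dy": -0.9, "dz": -0.4, "rx": 0, "ry": 0, "rz": 0.014},
    {"dx": -0.17, "dy": -0.2, "dz": -0.4, "rx": 0, "ry": 0, "rz": 0.014},
    {"dx": 0, "dy": 0, "dz": -0.4, "rx": 0, "ry": 0, "rz": 0.014},
    {"dx": 0, "dy": 0, "dz": 0, "rx": 0, "ry": 0, "rz": 0}
  ]
}}

```text
t: 15.2
tcp_pos: [0.3355, 0.2679, 0.058]
tool_rot: [0.979, 0.205, -0.002, 0.0]
force: [-0.1, -0.3, 0.3]
finger_gap: 1.002
gripper_force: 0.0
```

```bash
python3 -c "
from h import *
plan(pose((.336,.2683,.003),23.7))
im=cams.snapshot('top');cv2.imwrite('pics/t1.png',cv2.resize(im[100:340,20:340,::-1],(800,600),interpolation=cv2.INTER_CUBIC))"
```

```text
t 15.2 tcp [0.3355 0.2679 0.058 ] rv/gap 1.002 F [-0.1 -0.3  0.3]
d [ 0.02  0.01 -2.2 ] r [ 0.002 -0.007  0.001]
```

View pics/t1.png

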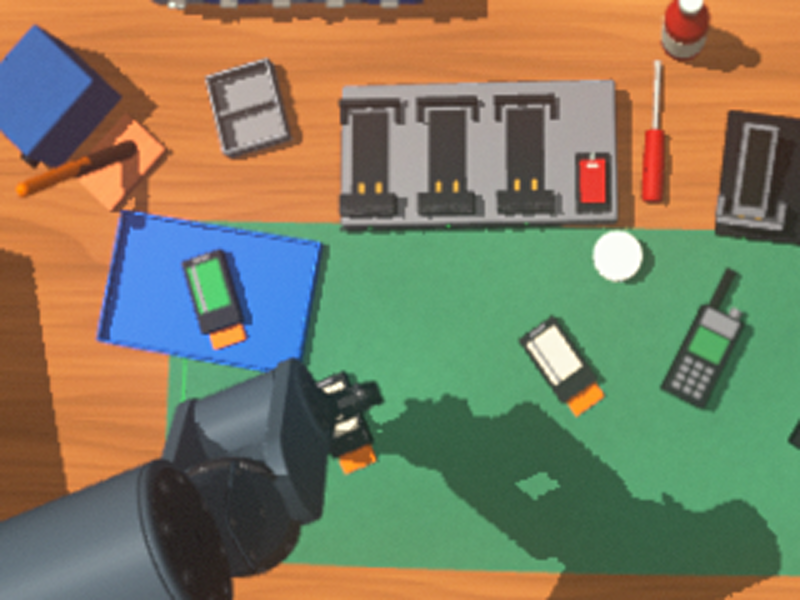

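The green pack lies flat in the tray at (215,295), and the gripper is straddling pack A at (345,420). Next I descend and grip.

Call:
{"method": "move_arm", "body": {
  "targets": [
    {"dx": 0.02, "dy": 0.01, "dz": -0.4, "rx": 0, "ry": 0, "rz": 0},
    {"dx": 0, "dy": 0, "dz": -0.4, "rx": 0, "ry": 0, "rz": 0},
    {"dx": 0, "dy": 0, "dz": -0.4, "rx": 0, "ry": 0, "rz": 0},
    {"dx": 0, "dy": 0, "dz": -0.4, "rx": 0, "ry": 0, "rz": 0},
    {"dx": 0, "dy": 0, "dz": -0.3, "rx": 0, "ry": 0, "rz": 0},
    {"dx": 0, "dy": 0, "dz": -0.2, "rx": 0, "ry": 0, "rz": 0},
    {"dx": 0, "dy": 0, "dz": -0.1, "rx": 0, "ry": 0, "rz": 0},
    {"dx": 0, "dy": 0, "dz": 0, "rx": 0, "ry": 0, "rz": 0},
    {"dx": 0, "dy": 0, "dz": 0, "rx": 0, "ry": 0, "rz": 0},
    {"dx": 0, "dy": 0, "dz": 0, "rx": 0, "ry": 0, "rz": 0}
  ]
}}

```text
t: 16.5
tcp_pos: [0.3359, 0.2681, 0.004]
tool_rot: [0.979, 0.205, -0.001, -0.0]
force: [0.1, 0.4, -0.0]
finger_gap: 1.001
gripper_force: 0.0
```

Call:
{"method": "move_arm", "body": {
  "targets": [
    {"dx": 0, "dy": 0, "dz": 0, "rx": 0, "ry": 0, "rz": 0},
    {"dx": 0, "dy": 0, "dz": 0, "rx": 0, "ry": 0, "rz": 0},
    {"dx": 0, "dy": 0, "dz": 0, "rx": 0, "ry": 0, "rz": 0},
    {"dx": 0, "dy": 0, "dz": 0, "rx": 0, "ry": 0, "rz": 0},
    {"dx": 0, "dy": 0, "dz": 0, "rx": 0, "ry": 0, "rz": 0},
    {"dx": 0, "dy": 0, "dz": 0, "rx": 0, "ry": 0, "rz": 0},
    {"dx": 0, "dy": 0, "dz": 0, "rx": 0, "ry": 0, "rz": 0},
    {"dx": 0, "dy": 0, "dz": 0, "rx": 0, "ry": 0, "rz": 0},
    {"dx": 0, "dy": 0, "dz": 0, "rx": 0, "ry": 0, "rz": 0},
    {"dx": 0, "dy": 0, "dz": 0, "rx": 0, "ry": 0, "rz": 0}
  ],
  "claw": 0,
  "newtons": 60
}}

```text
t: 17.75
tcp_pos: [0.3358, 0.2681, 0.0043]
tool_rot: [0.979, 0.205, -0.001, -0.0]
force: [0.2, 0.1, 5.5]
finger_gap: 0.568
gripper_force: 62.1
```

```bash
python3 -c "
from h import *
g=(0,0,.003)
plan(pose((.336,.2683,.12),23.7),pose(bay(2,.014,.06),CH,16,g),pose(bay(2,.014,.0215),CH,16,g),pose(bay(2,-.0035,.0205),CH,16,g),pose(bay(2,0,.001),CH,0,g))"
```

```text
t 17.75 tcp [0.3358 0.2681 0.0043] rv/gap 0.568 F [0.2 0.1 5.5]
d [0.01 0.01 4.63] r [ 0.001 -0.004  0.001]
d [12.89 -4.84 -0.68] r [ 0.119 -0.523 -0.722]
d [ 0.    0.   -1.54] r [0. 0. 0.]
d [-0.7  -0.02 -0.04] r [0. 0. 0.]
d [ 0.17  0.01 -0.78] r [-0.018  0.533 -0.   ]
```

Call:
{"method": "move_arm", "body": {
  "targets": [
    {"dx": 0, "dy": 0, "dz": 0.6, "rx": 0, "ry": 0, "rz": 0},
    {"dx": 0, "dy": 0, "dz": 0.9, "rx": 0, "ry": 0, "rz": 0},
    {"dx": 0, "dy": 0, "dz": 0.9, "rx": 0, "ry": 0, "rz": 0},
    {"dx": 0.2, "dy": -0.04, "dz": 0.9, "rx": 0.008, "ry": -0.035, "rz": -0.048},
    {"dx": 0.5, "dy": -0.2, "dz": 0.9, "rx": 0.008, "ry": -0.035, "rz": -0.048},
    {"dx": 0.8, "dy": -0.3, "dz": 0.43, "rx": 0.008, "ry": -0.035, "rz": -0.048},
    {"dx": 0.8, "dy": -0.3, "dz": 0, "rx": 0.008, "ry": -0.035, "rz": -0.048},
    {"dx": 0.8, "dy": -0.3, "dz": 0, "rx": 0.008, "ry": -0.035, "rz": -0.048},
    {"dx": 0.8, "dy": -0.3, "dz": 0, "rx": 0.008, "ry": -0.035, "rz": -0.048},
    {"dx": 0.8, "dy": -0.3, "dz": 0, "rx": 0.008, "ry": -0.035, "rz": -0.048}
  ]
}}

```text
t: 19.0
tcp_pos: [0.4543, 0.2237, 0.1188]
tool_rot: [0.991, 0.117, 0.064, -0.001]
force: [0.3, 1.2, -1.9]
finger_gap: 0.569
gripper_force: 62.9
```

Call:
{"method": "move_arm", "body": {
  "targets": [
    {"dx": 0.9, "dy": -0.4, "dz": 0, "rx": 0.008, "ry": -0.035, "rz": -0.048},
    {"dx": 0.9, "dy": -0.4, "dz": 0, "rx": 0.008, "ry": -0.035, "rz": -0.048},
    {"dx": 0.9, "dy": -0.4, "dz": 0, "rx": 0.008, "ry": -0.035, "rz": -0.048},
    {"dx": 0.9, "dy": -0.4, "dz": 0, "rx": 0.008, "ry": -0.035, "rz": -0.048},
    {"dx": 0.9, "dy": -0.4, "dz": 0, "rx": 0.008, "ry": -0.035, "rz": -0.048},
    {"dx": 0.9, "dy": -0.4, "dz": 0, "rx": 0.008, "ry": -0.035, "rz": -0.048},
    {"dx": 0.9, "dy": -0.4, "dz": 0, "rx": 0.008, "ry": -0.035, "rz": -0.048},
    {"dx": 0.9, "dy": -0.4, "dz": 0, "rx": 0.008, "ry": -0.035, "rz": -0.048},
    {"dx": 0.3, "dy": -0.2, "dz": 0, "rx": 0, "ry": 0, "rz": 0},
    {"dx": 0, "dy": 0, "dz": 0, "rx": 0, "ry": 0, "rz": 0}
  ]
}}

```text
t: 20.25
tcp_pos: [0.641, 0.1391, 0.1194]
tool_rot: [0.99, 0.016, 0.138, -0.003]
force: [0.2, -0.1, -2.2]
finger_gap: 0.569
gripper_force: 62.9
```

```bash
python3 -c "
from h import *
g=(0,0,.0043)
plan(pose(bay(2,.014,.06),CH,16,g),pose(bay(2,.014,.0215),CH,16,g),pose(bay(2,-.0035,.0205),CH,16,g),pose(bay(2,0,.001),CH,0,g))"
```

```text
t 20.25 tcp [0.641  0.1391 0.1194] rv/gap 0.569 F [ 0.2 -0.1 -2.2]
d [ 0.67  0.32 -0.61] r [-0.002 -0.004 -0.   ]
d [ 0.    0.   -1.54] r [0. 0. 0.]
d [-0.7  -0.02 -0.04] r [0. 0. 0.]
d [ 0.19  0.01 -0.77] r [-0.018  0.533 -0.   ]
```

Call:
{"method": "move_arm", "body": {
  "targets": [
    {"dx": 0.3, "dy": 0.15, "dz": 0, "rx": 0, "ry": -0.004, "rz": 0},
    {"dx": 0.37, "dy": 0.17, "dz": -0.1, "rx": 0, "ry": 0, "rz": 0},
    {"dx": 0, "dy": 0, "dz": -0.5, "rx": 0, "ry": 0, "rz": 0},
    {"dx": 0, "dy": 0, "dz": -0.5, "rx": 0, "ry": 0, "rz": 0},
    {"dx": 0, "dy": 0, "dz": -0.4, "rx": 0, "ry": 0, "rz": 0},
    {"dx": 0, "dy": 0, "dz": -0.3, "rx": 0, "ry": 0, "rz": 0},
    {"dx": 0, "dy": 0, "dz": -0.2, "rx": 0, "ry": 0, "rz": 0},
    {"dx": 0, "dy": 0, "dz": -0.15, "rx": 0, "ry": 0, "rz": 0},
    {"dx": 0, "dy": 0, "dz": 0, "rx": 0, "ry": 0, "rz": 0},
    {"dx": 0, "dy": 0, "dz": 0, "rx": 0, "ry": 0, "rz": 0}
  ]
}}

```text
t: 21.5
tcp_pos: [0.6578, 0.1476, 0.0662]
tool_rot: [0.99, 0.017, 0.14, -0.003]
force: [0.4, 0.4, -2.1]
finger_gap: 0.564
gripper_force: 62.9
```

```bash
python3 -c "
from h import *
g=(0,0,.0043)
plan(pose(bay(2,-.0035,.0205),CH,16,g),pose(bay(2,0,.001),CH,0,g))
a=cams.snapshot('top')[110:206,120:248,::-1];b=cams.snapshot('scene')[180:290,190:337,::-1]
cv2.imwrite('pics/t2.png',np.hstack([cv2.resize(a,(400,300),interpolation=cv2.INTER_CUBIC),cv2.resize(b,(400,300),interpolation=cv2.INTER_CUBIC)]))"
```

```text
t 21.5 tcp [0.6578 0.1476 0.0662] rv/gap 0.564 F [ 0.4  0.4 -2.1]
d [-0.7  -0.04 -0.06] r [-0.001  0.002 -0.001]
d [ 0.19  0.01 -0.77] r [-0.018  0.533 -0.   ]
```

View pics/t2.png

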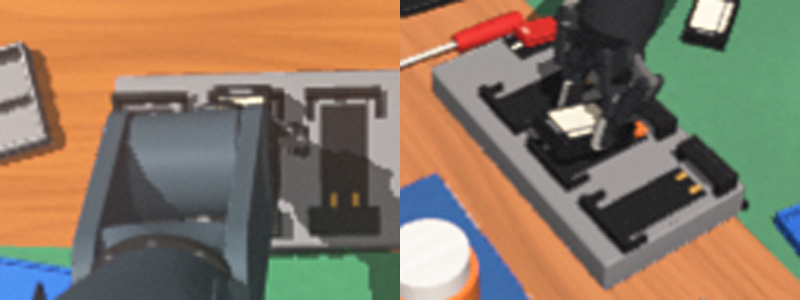

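In the scene half, pack A is tilted over the middle bay with its orange tongue at (640,130), just behind the lip. I'll slide it under.

Call:
{"method": "move_arm", "body": {
  "targets": [
    {"dx": -0.14, "dy": -0.01, "dz": -0.01, "rx": 0, "ry": 0, "rz": 0},
    {"dx": -0.14, "dy": -0.01, "dz": -0.01, "rx": 0, "ry": 0, "rz": 0},
    {"dx": -0.14, "dy": -0.01, "dz": -0.01, "rx": 0, "ry": 0, "rz": 0},
    {"dx": -0.14, "dy": 0, "dz": -0.01, "rx": 0, "ry": 0, "rz": 0},
    {"dx": -0.14, "dy": 0, "dz": -0.01, "rx": 0, "ry": 0, "rz": 0},
    {"dx": 0, "dy": 0, "dz": 0, "rx": 0, "ry": 0, "rz": 0},
    {"dx": 0, "dy": 0, "dz": 0, "rx": 0, "ry": 0, "rz": 0},
    {"dx": 0, "dy": 0, "dz": 0, "rx": 0, "ry": 0, "rz": 0},
    {"dx": 0, "dy": 0, "dz": 0, "rx": 0, "ry": 0, "rz": 0},
    {"dx": 0, "dy": 0, "dz": 0, "rx": 0, "ry": 0, "rz": 0}
  ]
}}

```text
t: 22.85
tcp_pos: [0.6402, 0.1468, 0.0646]
tool_rot: [0.99, 0.017, 0.139, -0.003]
force: [1.1, -1.2, -2.2]
finger_gap: 0.567
gripper_force: 63.0
```

```bash
python3 -c "
from h import *
g=(0,0,.0043)
plan(pose(bay(2,0,.001),CH,0,g))"
```

```text
t 22.85 tcp [0.6402 0.1468 0.0646] rv/gap 0.567 F [ 1.1 -1.2 -2.2]
d [ 0.19 -0.   -0.77] r [-0.019  0.534 -0.001]
```

Call:
{"method": "move_arm", "body": {
  "targets": [
    {"dx": 0.03, "dy": 0, "dz": -0.1, "rx": -0.002, "ry": 0.067, "rz": 0},
    {"dx": 0.03, "dy": 0, "dz": -0.1, "rx": -0.002, "ry": 0.067, "rz": 0},
    {"dx": 0.03, "dy": 0, "dz": -0.1, "rx": -0.002, "ry": 0.067, "rz": 0},
    {"dx": 0.03, "dy": 0, "dz": -0.1, "rx": -0.002, "ry": 0.067, "rz": 0},
    {"dx": 0.02, "dy": 0, "dz": -0.1, "rx": -0.002, "ry": 0.067, "rz": 0},
    {"dx": 0.02, "dy": 0, "dz": -0.1, "rx": -0.002, "ry": 0.067, "rz": 0},
    {"dx": 0.02, "dy": 0, "dz": -0.09, "rx": -0.002, "ry": 0.067, "rz": 0},
    {"dx": 0.02, "dy": 0, "dz": -0.08, "rx": -0.002, "ry": 0.067, "rz": 0},
    {"dx": 0, "dy": 0, "dz": 0, "rx": 0, "ry": 0, "rz": 0},
    {"dx": 0, "dy": 0, "dz": 0, "rx": 0, "ry": 0, "rz": 0}
  ]
}}

```text
t: 24.1
tcp_pos: [0.6445, 0.1468, 0.0451]
tool_rot: [1.0, 0.017, -0.001, -0.001]
force: [-0.3, 0.1, -1.7]
finger_gap: 0.562
gripper_force: 62.9
```

```bash
python3 -c "
from h import *
g=(0,0,.0043)
plan(pose(bay(2,0,.000),CH,0,g))
import cv2
b=cams.snapshot('scene')[180:290,190:337,::-1]
cv2.imwrite('pics/t3.png',cv2.resize(b,(588,440),interpolation=cv2.INTER_CUBIC))"
```

```text
t 24.1 tcp [0.6445 0.1468 0.0451] rv/gap 0.562 F [-0.3  0.1 -1.7]
d [ 0.02 -0.   -0.03] r [-0.003 -0.003 -0.001]
```

Call:
{"method": "move_arm", "body": {
  "targets": [
    {"dx": 0, "dy": 0, "dz": -0.03, "rx": 0, "ry": 0, "rz": 0},
    {"dx": 0, "dy": 0, "dz": 0, "rx": 0, "ry": 0, "rz": 0},
    {"dx": 0, "dy": 0, "dz": 0, "rx": 0, "ry": 0, "rz": 0},
    {"dx": 0, "dy": 0, "dz": 0, "rx": 0, "ry": 0, "rz": 0},
    {"dx": 0, "dy": 0, "dz": 0.5, "rx": 0, "ry": 0, "rz": 0},
    {"dx": 0, "dy": 0, "dz": 0.9, "rx": 0, "ry": 0, "rz": 0},
    {"dx": 0, "dy": 0, "dz": 0.9, "rx": 0, "ry": 0, "rz": 0},
    {"dx": -0.8, "dy": -0.5, "dz": 0.7, "rx": 0, "ry": 0, "rz": 0.09},
    {"dx": -0.9, "dy": -0.6, "dz": 0, "rx": 0, "ry": 0, "rz": 0.09},
    {"dx": -0.9, "dy": -0.6, "dz": 0, "rx": 0, "ry": 0, "rz": 0.09}
  ],
  "claw": 100
}}

```text
t: 25.4
tcp_pos: [0.58, 0.104, 0.121]
tool_rot: [0.996, 0.088, 0.0, -0.001]
force: [-0.6, 0.4, 0.7]
finger_gap: 1.0
gripper_force: 0.0
```

```bash
python3 look.py; python3 -c "
from h import *
plan(pose((.4235,-.0038,.06),33.3),pose((.4235,-.0038,.003),33.3))
im=cv2.imread('raw_last.png')
o=ortho(im,'top',.56,.74,-.06,.30,.06)
print(rects(o,(0,0,170),(180,60,255),.74,.30,amin=800),rects(ortho(im,'top',.56,.74,-.06,.30,.046),(8,150,150),(20,255,255),.74,.30,amin=100))
a=im[110:206,120:248];b=cams.snapshot('scene')[180:290,190:337,::-1]
cv2.imwrite('pics/t4.png',np.hstack([cv2.resize(a,(400,300),interpolation=cv2.INTER_CUBIC),cv2.resize(b,(400,300),interpolation=cv2.INTER_CUBIC)]))"
```

```text
label [0.4032 0.0297] [0.04  0.059] 38.6 origin [0.3981 0.0256]
tongue (array([ 0.3554, -0.0092]), array([0.041, 0.02 ], dtype=float32), np.float32(-51.7))
screen (array([ 0.3632, -0.3052]), array([0.03 , 0.039], dtype=float32), np.float32(60.9))
screen (array([ 0.4249, -0.1542]), array([0.03 , 0.038], dtype=float32), np.float32(64.1))
screen (array([ 0.4733, -0.1333]), array([0.033, 0.051], dtype=float32), np.float32(19.4))
plate (array([ 0.3875, -0.3188]), array([0.022, 0.041], dtype=float32), np.float32(62.9)) origin(plate-43) [ 0.3875 -0.3188]
t 25.45 tcp [0.5756 0.1026 0.1203] rv/gap 1.005 F [-4.3 -1.9 -0.4]
d [-6.08 -4.25 -2.41] r [ 0.001 -0.012  0.771]
d [ 0.    0.   -2.28] r [0. 0. 0.]
[(array([0.6516, 0.0854]), array([0.256, 0.135], dtype=float32), np.float32(-87.9))] [(array([0.6502, 0.1202]), array([0.36 , 0.179], dtype=float32), np.float32(90.0))]
```

View pics/t4.png

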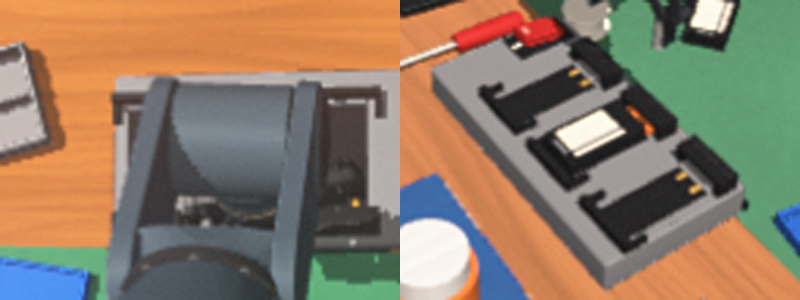

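Pack A is seated flat in the middle bay, with its tongue under the lip at (640,120). Pack B has been knocked to about (.398,.025) at a yaw of 38.5°, so I'll approach and recheck it.

```bash
python3 look.py; python3 -c "
from h import *
plan(pose((.3983,.0253,.07),38.5),pose((.3983,.0253,.004),38.5))"
```

```text
label [0.4032 0.0297] [0.04  0.059] 38.6 origin [0.3981 0.0256]
tongue (array([ 0.3554, -0.0092]), array([0.041, 0.02 ], dtype=float32), np.float32(-51.6))
screen (array([ 0.3631, -0.3052]), array([0.03 , 0.039], dtype=float32), np.float32(60.8))
screen (array([ 0.4249, -0.1542]), array([0.03 , 0.038], dtype=float32), np.float32(64.3))
screen (array([ 0.4733, -0.1333]), array([0.033, 0.051], dtype=float32), np.float32(19.4))
plate (array([ 0.3874, -0.3187]), array([0.021, 0.041], dtype=float32), np.float32(63.4)) origin(plate-43) [ 0.3874 -0.3187]
t 25.55 tcp [0.5796 0.104  0.1205] rv/gap 0.998 F [0.5 0.4 0.2]
d [-7.25 -3.15 -2.02] r [-0.003 -0.003  0.952]
d [ 0.    0.   -2.64] r [0. 0. 0.]
```

Call:
{"method": "move_arm", "body": {
  "targets": [
    {"dx": -0.75, "dy": -0.35, "dz": 0, "rx": 0, "ry": 0, "rz": 0.1},
    {"dx": -0.8, "dy": -0.35, "dz": 0, "rx": 0, "ry": 0, "rz": 0.1},
    {"dx": -0.8, "dy": -0.35, "dz": -0.2, "rx": 0, "ry": 0, "rz": 0.1},
    {"dx": -0.8, "dy": -0.35, "dz": -0.2, "rx": 0, "ry": 0, "rz": 0.1},
    {"dx": -0.8, "dy": -0.35, "dz": -0.3, "rx": 0, "ry": 0, "rz": 0.11},
    {"dx": -0.8, "dy": -0.35, "dz": -0.3, "rx": 0, "ry": 0, "rz": 0.11},
    {"dx": -0.8, "dy": -0.35, "dz": -0.3, "rx": 0, "ry": 0, "rz": 0.11},
    {"dx": -0.8, "dy": -0.35, "dz": -0.3, "rx": 0, "ry": 0, "rz": 0.11},
    {"dx": -0.9, "dy": -0.35, "dz": -0.4, "rx": 0, "ry": 0, "rz": 0.11},
    {"dx": 0, "dy": 0, "dz": 0, "rx": 0, "ry": 0, "rz": 0}
  ]
}}

```text
t: 26.8
tcp_pos: [0.3984, 0.0256, 0.0693]
tool_rot: [0.944, 0.329, -0.002, -0.001]
force: [0.4, -0.1, -0.9]
finger_gap: 0.995
gripper_force: 0.0
```

```bash
python3 look.py; python3 -c "
from h import *
plan(pose((.3983,.0253,.004),38.5))"
```

```text
screen (array([ 0.3631, -0.3052]), array([0.03 , 0.038], dtype=float32), np.float32(60.4))
screen (array([ 0.425 , -0.1542]), array([0.031, 0.038], dtype=float32), np.float32(64.4))
plate (array([ 0.3874, -0.3186]), array([0.021, 0.041], dtype=float32), np.float32(63.4)) origin(plate-43) [ 0.3874 -0.3186]
plate (array([ 0.4497, -0.1664]), array([0.022, 0.041], dtype=float32), np.float32(64.1)) origin(plate-43) [ 0.4497 -0.1664]
t 26.85 tcp [0.4003 0.0254 0.0696] rv/gap 1.001 F [ 0.8 -0.2  0.5]
d [-0.08 -0.   -2.63] r [-0.001 -0.001  0.003]
```

Call:
{"method": "move_arm", "body": {
  "targets": [
    {"dx": -0.04, "dy": 0, "dz": -0.4, "rx": 0, "ry": 0, "rz": 0},
    {"dx": 0, "dy": 0, "dz": -0.5, "rx": 0, "ry": 0, "rz": 0},
    {"dx": 0, "dy": 0, "dz": -0.5, "rx": 0, "ry": 0, "rz": 0},
    {"dx": 0, "dy": 0, "dz": -0.5, "rx": 0, "ry": 0, "rz": 0},
    {"dx": 0, "dy": 0, "dz": -0.4, "rx": 0, "ry": 0, "rz": 0},
    {"dx": 0, "dy": 0, "dz": -0.2, "rx": 0, "ry": 0, "rz": 0},
    {"dx": 0, "dy": 0, "dz": -0.13, "rx": 0, "ry": 0, "rz": 0},
    {"dx": 0, "dy": 0, "dz": 0, "rx": 0, "ry": 0, "rz": 0},
    {"dx": 0, "dy": 0, "dz": 0, "rx": 0, "ry": 0, "rz": 0},
    {"dx": 0, "dy": 0, "dz": 0, "rx": 0, "ry": 0, "rz": 0}
  ]
}}

```text
t: 28.1
tcp_pos: [0.398, 0.0255, 0.0041]
tool_rot: [0.944, 0.33, -0.001, -0.0]
force: [0.3, -0.7, 1.0]
finger_gap: 1.0
gripper_force: 0.0
```

Call:
{"method": "move_arm", "body": {
  "targets": [
    {"dx": 0, "dy": 0, "dz": 0, "rx": 0, "ry": 0, "rz": 0},
    {"dx": 0, "dy": 0, "dz": 0, "rx": 0, "ry": 0, "rz": 0},
    {"dx": 0, "dy": 0, "dz": 0, "rx": 0, "ry": 0, "rz": 0},
    {"dx": 0, "dy": 0, "dz": 0, "rx": 0, "ry": 0, "rz": 0},
    {"dx": 0, "dy": 0, "dz": 0, "rx": 0, "ry": 0, "rz": 0},
    {"dx": 0, "dy": 0, "dz": 0, "rx": 0, "ry": 0, "rz": 0},
    {"dx": 0, "dy": 0, "dz": 0, "rx": 0, "ry": 0, "rz": 0},
    {"dx": 0, "dy": 0, "dz": 0, "rx": 0, "ry": 0, "rz": 0},
    {"dx": 0, "dy": 0, "dz": 0, "rx": 0, "ry": 0, "rz": 0},
    {"dx": 0, "dy": 0, "dz": 0, "rx": 0, "ry": 0, "rz": 0}
  ],
  "claw": 0,
  "newtons": 60
}}

```text
t: 29.35
tcp_pos: [0.3978, 0.0256, 0.0043]
tool_rot: [0.944, 0.33, -0.001, -0.001]
force: [-0.0, 0.1, 6.3]
finger_gap: 0.57
gripper_force: 62.0
```

```bash
python3 -c "
from h import *
g=(0,0,.0043)
plan(pose((.3983,.0253,.12),38.5),pose(bay(1,.014,.06),CH,16,g),pose(bay(1,.014,.0215),CH,16,g),pose(bay(1,-.0035,.0205),CH,16,g),pose(bay(1,0,.001),CH,0,g))"
```

```text
t 29.35 tcp [0.3978 0.0256 0.0043] rv/gap 0.57 F [-0.   0.1  6.3]
d [ 0.02 -0.01  4.63] r [-0.001 -0.003 -0.001]
d [10.5   1.28 -0.63] r [ 0.187 -0.509 -1.212]
d [ 0.    0.   -1.54] r [0. 0. 0.]
d [-0.7  -0.02 -0.04] r [0. 0. 0.]
d [ 0.19  0.01 -0.77] r [-0.018  0.533 -0.   ]
```

Call:
{"method": "move_arm", "body": {
  "targets": [
    {"dx": 0, "dy": 0, "dz": 0.6, "rx": 0, "ry": 0, "rz": 0},
    {"dx": 0, "dy": 0, "dz": 0.9, "rx": 0, "ry": 0, "rz": 0},
    {"dx": 0, "dy": 0, "dz": 0.9, "rx": 0, "ry": 0, "rz": 0},
    {"dx": 0, "dy": 0, "dz": 0.9, "rx": 0.0134, "ry": -0.0364, "rz": -0.0866},
    {"dx": 0.5, "dy": 0.05, "dz": 0.9, "rx": 0.0134, "ry": -0.0364, "rz": -0.0866},
    {"dx": 0.7, "dy": 0.1, "dz": 0.43, "rx": 0.0134, "ry": -0.0364, "rz": -0.0866},
    {"dx": 0.7, "dy": 0.1, "dz": 0, "rx": 0.0134, "ry": -0.0364, "rz": -0.0866},
    {"dx": 0.8, "dy": 0.1, "dz": 0, "rx": 0.0134, "ry": -0.0364, "rz": -0.0866},
    {"dx": 0.8, "dy": 0.1, "dz": 0, "rx": 0.0134, "ry": -0.0364, "rz": -0.0866},
    {"dx": 0.8, "dy": 0.1, "dz": 0, "rx": 0.0134, "ry": -0.0364, "rz": -0.0866}
  ]
}}

```text
t: 30.6
tcp_pos: [0.5051, 0.0395, 0.1192]
tool_rot: [0.982, 0.175, 0.07, -0.002]
force: [-0.7, -0.2, -2.6]
finger_gap: 0.569
gripper_force: 62.9
```

Call:
{"method": "move_arm", "body": {
  "targets": [
    {"dx": 0.8, "dy": 0.1, "dz": 0, "rx": 0.0134, "ry": -0.0364, "rz": -0.0866},
    {"dx": 0.9, "dy": 0.1, "dz": 0, "rx": 0.0134, "ry": -0.0364, "rz": -0.0866},
    {"dx": 0.9, "dy": 0.1, "dz": 0, "rx": 0.0134, "ry": -0.0364, "rz": -0.0866},
    {"dx": 0.9, "dy": 0.1, "dz": 0, "rx": 0.0134, "ry": -0.0364, "rz": -0.0866},
    {"dx": 0.9, "dy": 0.1, "dz": 0, "rx": 0.0134, "ry": -0.0364, "rz": -0.0866},
    {"dx": 0.9, "dy": 0.1, "dz": 0, "rx": 0.0134, "ry": -0.0364, "rz": -0.0866},
    {"dx": 0.9, "dy": 0.1, "dz": -0.1, "rx": 0.0134, "ry": -0.0364, "rz": -0.0866},
    {"dx": 0, "dy": 0.03, "dz": -0.5, "rx": 0, "ry": 0, "rz": 0},
    {"dx": 0, "dy": 0, "dz": 0, "rx": 0, "ry": 0, "rz": 0},
    {"dx": 0, "dy": 0, "dz": 0, "rx": 0, "ry": 0, "rz": 0}
  ]
}}

```text
t: 31.85
tcp_pos: [0.6588, 0.0576, 0.1038]
tool_rot: [0.99, 0.017, 0.137, -0.003]
force: [-0.1, -0.3, -0.8]
finger_gap: 0.565
gripper_force: 62.9
```

```bash
python3 -c "
from h import *
g=(0,0,.0043)
plan(pose(bay(1,.014,.0215),CH,16,g),pose(bay(1,-.0035,.0205),CH,16,g),pose(bay(1,0,.001),CH,0,g))"
```

```text
t 31.85 tcp [0.6588 0.0576 0.1038] rv/gap 0.565 F [-0.1 -0.3 -0.8]
d [ 0.08 -0.01 -1.53] r [-0.004 -0.007 -0.002]
d [-0.7  -0.02 -0.04] r [0. 0. 0.]
d [ 0.19  0.01 -0.77] r [-0.018  0.533 -0.   ]
```

Call:
{"method": "move_arm", "body": {
  "targets": [
    {"dx": 0.08, "dy": 0, "dz": -0.5, "rx": -0.004, "ry": -0.007, "rz": 0},
    {"dx": 0, "dy": 0, "dz": -0.5, "rx": 0, "ry": 0, "rz": 0},
    {"dx": 0, "dy": 0, "dz": -0.3, "rx": 0, "ry": 0, "rz": 0},
    {"dx": 0, "dy": 0, "dz": -0.23, "rx": 0, "ry": 0, "rz": 0},
    {"dx": 0, "dy": 0, "dz": 0, "rx": 0, "ry": 0, "rz": 0},
    {"dx": -0.17, "dy": -0.01, "dz": -0.01, "rx": 0, "ry": 0, "rz": 0},
    {"dx": -0.17, "dy": -0.01, "dz": -0.01, "rx": 0, "ry": 0, "rz": 0},
    {"dx": -0.18, "dy": -0.01, "dz": -0.01, "rx": 0, "ry": 0, "rz": 0},
    {"dx": -0.18, "dy": 0, "dz": -0.01, "rx": 0, "ry": 0, "rz": 0},
    {"dx": 0, "dy": 0, "dz": 0, "rx": 0, "ry": 0, "rz": 0}
  ]
}}

```text
t: 33.1
tcp_pos: [0.6442, 0.0569, 0.0653]
tool_rot: [0.99, 0.017, 0.14, -0.002]
force: [-0.5, -0.4, -1.8]
finger_gap: 0.567
gripper_force: 62.9
```

```bash
python3 -c "
from h import *
g=(0,0,.0043)
plan(pose(bay(1,0,.0003),CH,0,g))"
```

```text
t 33.1 tcp [0.6442 0.0569 0.0653] rv/gap 0.567 F [-0.5 -0.4 -1.8]
d [ 0.15 -0.   -0.83] r [-0.017  0.537 -0.001]
```

Call:
{"method": "move_arm", "body": {
  "targets": [
    {"dx": 0.02, "dy": 0, "dz": -0.11, "rx": -0.002, "ry": 0.067, "rz": 0},
    {"dx": 0.02, "dy": 0, "dz": -0.1, "rx": -0.002, "ry": 0.067, "rz": 0},
    {"dx": 0.02, "dy": 0, "dz": -0.1, "rx": -0.002, "ry": 0.067, "rz": 0},
    {"dx": 0.02, "dy": 0, "dz": -0.1, "rx": -0.002, "ry": 0.067, "rz": 0},
    {"dx": 0.02, "dy": 0, "dz": -0.1, "rx": -0.002, "ry": 0.067, "rz": 0},
    {"dx": 0.02, "dy": 0, "dz": -0.1, "rx": -0.002, "ry": 0.067, "rz": 0},
    {"dx": 0.02, "dy": 0, "dz": -0.1, "rx": -0.002, "ry": 0.067, "rz": 0},
    {"dx": 0.02, "dy": 0, "dz": -0.09, "rx": -0.002, "ry": 0.067, "rz": 0},
    {"dx": 0, "dy": 0, "dz": 0, "rx": 0, "ry": 0, "rz": 0},
    {"dx": 0, "dy": 0, "dz": 0, "rx": 0, "ry": 0, "rz": 0}
  ]
}}

```text
t: 34.35
tcp_pos: [0.6486, 0.0568, 0.0452]
tool_rot: [1.0, 0.017, 0.001, -0.0]
force: [-0.1, 0.2, -1.9]
finger_gap: 0.567
gripper_force: 62.9
```

Call:
{"method": "move_arm", "body": {
  "targets": [
    {"dx": 0, "dy": 0, "dz": 0, "rx": 0, "ry": 0, "rz": 0},
    {"dx": 0, "dy": 0, "dz": 0, "rx": 0, "ry": 0, "rz": 0},
    {"dx": 0, "dy": 0, "dz": 0, "rx": 0, "ry": 0, "rz": 0},
    {"dx": 0, "dy": 0, "dz": 0, "rx": 0, "ry": 0, "rz": 0},
    {"dx": 0, "dy": 0, "dz": 0.5, "rx": 0, "ry": 0, "rz": 0},
    {"dx": 0, "dy": 0, "dz": 0.9, "rx": 0, "ry": 0, "rz": 0},
    {"dx": 0, "dy": 0, "dz": 0.9, "rx": 0, "ry": 0, "rz": 0},
    {"dx": -0.8, "dy": -0.7, "dz": 0.9, "rx": 0, "ry": 0, "rz": -0.09},
    {"dx": -0.9, "dy": -0.8, "dz": 0.5, "rx": 0, "ry": 0, "rz": -0.09},
    {"dx": -0.9, "dy": -0.8, "dz": 0, "rx": 0, "ry": 0, "rz": -0.09}
  ],
  "claw": 100
}}

```text
t: 35.6
tcp_pos: [0.5844, -0.0013, 0.1401]
tool_rot: [0.999, -0.054, 0.003, 0.0]
force: [0.6, -0.1, -0.6]
finger_gap: 0.997
gripper_force: 0.0
```

```bash
python3 look.py; python3 -c "
from h import *
plan(pose((.41,-.147,.09),-26),pose((.41,-.147,.003),-26))"
```

```text
screen (array([ 0.363 , -0.3052]), array([0.03 , 0.039], dtype=float32), np.float32(60.8))
screen (array([ 0.425, -0.154]), array([0.031, 0.038], dtype=float32), np.float32(64.0))
screen (array([ 0.4719, -0.2363]), array([0.031, 0.054], dtype=float32), np.float32(12.7))
plate (array([ 0.3875, -0.3188]), array([0.021, 0.041], dtype=float32), np.float32(60.9)) origin(plate-43) [ 0.3875 -0.3188]
t 35.65 tcp [ 0.5802 -0.003   0.1392] rv/gap 1.001 F [-3.1 -0.9  0. ]
d [-6.81 -5.76 -1.97] r [ 0.001 -0.003 -0.655]
d [ 0.    0.   -3.48] r [0. 0. 0.]
```

Call:
{"method": "move_arm", "body": {
  "targets": [
    {"dx": -0.6, "dy": -0.5, "dz": 0, "rx": 0, "ry": 0, "rz": -0.073},
    {"dx": -0.8, "dy": -0.65, "dz": 0, "rx": 0, "ry": 0, "rz": -0.073},
    {"dx": -0.8, "dy": -0.65, "dz": 0, "rx": 0, "ry": 0, "rz": -0.073},
    {"dx": -0.8, "dy": -0.65, "dz": -0.3, "rx": 0, "ry": 0, "rz": -0.073},
    {"dx": -0.8, "dy": -0.65, "dz": -0.3, "rx": 0, "ry": 0, "rz": -0.073},
    {"dx": -0.8, "dy": -0.65, "dz": -0.3, "rx": 0, "ry": 0, "rz": -0.073},
    {"dx": -0.8, "dy": -0.65, "dz": -0.3, "rx": 0, "ry": 0, "rz": -0.073},
    {"dx": -0.8, "dy": -0.65, "dz": -0.4, "rx": 0, "ry": 0, "rz": -0.073},
    {"dx": -0.65, "dy": -0.65, "dz": -0.4, "rx": 0, "ry": 0, "rz": -0.073},
    {"dx": 0, "dy": 0, "dz": 0, "rx": 0, "ry": 0, "rz": 0}
  ]
}}

```text
t: 36.9
tcp_pos: [0.412, -0.1439, 0.0879]
tool_rot: [0.974, -0.225, 0.0, -0.0]
force: [-0.2, 1.4, -0.2]
finger_gap: 0.996
gripper_force: 0.0
```

```bash
python3 -c "
from h import *
plan(pose((.41,-.147,.003),-26))
im=cams.snapshot('top')[...,::-1].copy();cv2.imwrite('raw_last.png',im)
a=im[110:220,130:277];b=im[190:270,250:357]
cv2.imwrite('pics/t5.png',np.hstack([cv2.resize(a,(400,300),interpolation=cv2.INTER_CUBIC),cv2.resize(b,(400,300),interpolation=cv2.INTER_CUBIC)]))
o=ortho(im,'top',.60,.74,-.03,.29,.06)
print(rects(o,(15,10,150),(40,90,255),.74,.29,amin=500))
print(rects(ortho(im,'top',.57,.74,-.03,.29,.046),(8,170,150),(16,255,255),.74,.29,amin=100))"
```

```text
t 36.9 tcp [ 0.412  -0.1439  0.0879] rv/gap 0.996 F [-0.2  1.4 -0.2]
d [-0.08 -0.12 -3.4 ] r [-0.001  0.001  0.   ]
[(array([0.6507, 0.1476]), array([0.04 , 0.059], dtype=float32), np.float32(1.8)), (array([0.6552, 0.0576]), array([0.041, 0.059], dtype=float32), np.float32(1.9))]
[(array([0.5967, 0.1453]), array([0.04 , 0.008], dtype=float32), np.float32(-88.3)), (array([0.6008, 0.0557]), array([0.04 , 0.008], dtype=float32), np.float32(90.0)), (array([0.6509, 0.2779]), array([0.006, 0.076], dtype=float32), np.float32(3.8)), (array([0.7315, 0.1304]), array([0.32 , 0.018], dtype=float32), np.float32(-87.5))]
```

View pics/t5.png

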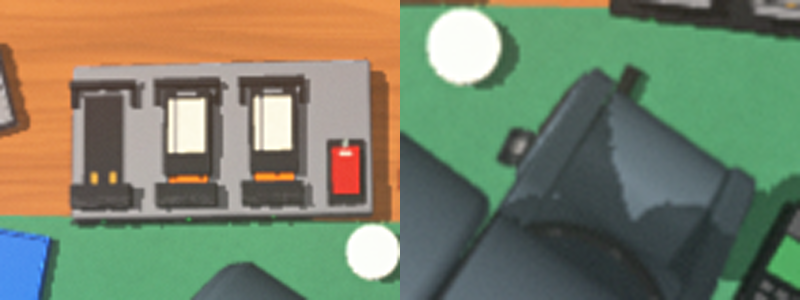

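Both packs are level in bays 2 and 1 (labels at (187,125) and (272,122), tongues under the lips). The gripper is over radio1, so I grasp it now.

Call:
{"method": "move_arm", "body": {
  "targets": [
    {"dx": -0.07, "dy": -0.09, "dz": -0.4, "rx": 0, "ry": 0, "rz": 0},
    {"dx": 0, "dy": 0, "dz": -0.5, "rx": 0, "ry": 0, "rz": 0},
    {"dx": 0, "dy": 0, "dz": -0.6, "rx": 0, "ry": 0, "rz": 0},
    {"dx": 0, "dy": 0, "dz": -0.6, "rx": 0, "ry": 0, "rz": 0},
    {"dx": 0, "dy": 0, "dz": -0.5, "rx": 0, "ry": 0, "rz": 0},
    {"dx": 0, "dy": 0, "dz": -0.4, "rx": 0, "ry": 0, "rz": 0},
    {"dx": 0, "dy": 0, "dz": -0.25, "rx": 0, "ry": 0, "rz": 0},
    {"dx": 0, "dy": 0, "dz": -0.15, "rx": 0, "ry": 0, "rz": 0},
    {"dx": 0, "dy": 0, "dz": 0, "rx": 0, "ry": 0, "rz": 0},
    {"dx": 0, "dy": 0, "dz": 0, "rx": 0, "ry": 0, "rz": 0}
  ]
}}

```text
t: 38.2
tcp_pos: [0.4109, -0.1456, 0.0031]
tool_rot: [0.975, -0.224, 0.001, -0.0]
force: [-0.3, -0.1, 0.3]
finger_gap: 0.998
gripper_force: 0.0
```

Call:
{"method": "move_arm", "body": {
  "targets": [
    {"dx": 0, "dy": 0, "dz": 0, "rx": 0, "ry": 0, "rz": 0},
    {"dx": 0, "dy": 0, "dz": 0, "rx": 0, "ry": 0, "rz": 0},
    {"dx": 0, "dy": 0, "dz": 0, "rx": 0, "ry": 0, "rz": 0},
    {"dx": 0, "dy": 0, "dz": 0, "rx": 0, "ry": 0, "rz": 0},
    {"dx": 0, "dy": 0, "dz": 0, "rx": 0, "ry": 0, "rz": 0},
    {"dx": 0, "dy": 0, "dz": 0, "rx": 0, "ry": 0, "rz": 0},
    {"dx": 0, "dy": 0, "dz": 0, "rx": 0, "ry": 0, "rz": 0},
    {"dx": 0, "dy": 0, "dz": 0, "rx": 0, "ry": 0, "rz": 0},
    {"dx": 0, "dy": 0, "dz": 0, "rx": 0, "ry": 0, "rz": 0},
    {"dx": 0, "dy": 0, "dz": 0, "rx": 0, "ry": 0, "rz": 0}
  ],
  "claw": 0,
  "newtons": 80
}}

```text
t: 39.45
tcp_pos: [0.411, -0.1457, 0.0035]
tool_rot: [0.975, -0.224, 0.001, 0.0]
force: [-1.4, -0.8, 6.2]
finger_gap: 0.616
gripper_force: 85.0
```

```bash
cat >> h.py <<'E'
def seat(n,dx=0,dz=0):
    "seat surface frame shifted dx uphill, dz along normal"
    o=np.array({1:(.615,-.3135,.055),2:(.6256,-.2039,.055)}[n])
    return o+R.from_euler('ZY',[-5.3,-20],degrees=True).apply([dx,0,dz])
E
python3 -c "
from h import *
g=(0,0,.004)
s=sensors.sense()['tcp_pos']
plan(pose((s[0],s[1],.17),-26),pose(seat(2,.004,.05),-5.3,20,g),pose(seat(2,.004,.001),-5.3,20,g))"
```

```text
t 39.45 tcp [ 0.411  -0.1457  0.0035] rv/gap 0.616 F [-1.4 -0.8  6.2]
d [0.   0.   6.66] r [ 0.001  0.004 -0.005]
d [ 8.   -2.27 -2.52] r [-0.181 -0.645  0.683]
d [ 0.67 -0.06 -1.84] r [0. 0. 0.]
```

Call:
{"method": "move_arm", "body": {
  "targets": [
    {"dx": 0, "dy": 0, "dz": 0.5, "rx": 0, "ry": 0, "rz": 0},
    {"dx": 0, "dy": 0, "dz": 0.8, "rx": 0, "ry": 0, "rz": 0},
    {"dx": 0, "dy": 0, "dz": 0.9, "rx": 0, "ry": 0, "rz": 0},
    {"dx": 0, "dy": 0, "dz": 0.9, "rx": 0, "ry": 0, "rz": 0},
    {"dx": 0, "dy": 0, "dz": 0.9, "rx": -0.015, "ry": -0.054, "rz": 0.057},
    {"dx": 0.3, "dy": -0.1, "dz": 0.9, "rx": -0.015, "ry": -0.054, "rz": 0.057},
    {"dx": 0.6, "dy": -0.17, "dz": 0.9, "rx": -0.015, "ry": -0.054, "rz": 0.057},
    {"dx": 0.7, "dy": -0.2, "dz": 0.4, "rx": -0.015, "ry": -0.054, "rz": 0.057},
    {"dx": 0.7, "dy": -0.2, "dz": 0, "rx": -0.015, "ry": -0.054, "rz": 0.057},
    {"dx": 0.7, "dy": -0.2, "dz": 0, "rx": -0.015, "ry": -0.054, "rz": 0.057}
  ]
}}

```text
t: 40.7
tcp_pos: [0.4853, -0.1665, 0.1582]
tool_rot: [0.987, -0.134, 0.088, 0.003]
force: [0.1, 0.2, -3.0]
finger_gap: 0.621
gripper_force: 84.5
```

Call:
{"method": "move_arm", "body": {
  "targets": [
    {"dx": 0.7, "dy": -0.2, "dz": 0, "rx": -0.015, "ry": -0.054, "rz": 0.057},
    {"dx": 0.7, "dy": -0.2, "dz": 0, "rx": -0.015, "ry": -0.054, "rz": 0.057},
    {"dx": 0.7, "dy": -0.2, "dz": -0.2, "rx": -0.015, "ry": -0.054, "rz": 0.057},
    {"dx": 0.7, "dy": -0.2, "dz": -0.2, "rx": -0.015, "ry": -0.054, "rz": 0.057},
    {"dx": 0.7, "dy": -0.2, "dz": -0.3, "rx": -0.015, "ry": -0.054, "rz": 0.057},
    {"dx": 0.7, "dy": -0.2, "dz": -0.3, "rx": -0.015, "ry": -0.054, "rz": 0.057},
    {"dx": 0.7, "dy": -0.2, "dz": -0.3, "rx": 0, "ry": 0, "rz": 0},
    {"dx": 0.1, "dy": -0.1, "dz": -0.3, "rx": 0, "ry": 0, "rz": 0},
    {"dx": 0, "dy": 0, "dz": 0, "rx": 0, "ry": 0, "rz": 0},
    {"dx": 0, "dy": 0, "dz": 0, "rx": 0, "ry": 0, "rz": 0}
  ]
}}

```text
t: 41.95
tcp_pos: [0.6098, -0.2041, 0.1177]
tool_rot: [0.984, -0.044, 0.174, 0.007]
force: [-0.2, -0.9, -3.0]
finger_gap: 0.617
gripper_force: 84.5
```

```bash
python3 -c "
from h import *
g=(0,0,.004)
plan(pose(seat(2,.004,.03),-5.3,20,g),pose(seat(2,.004,.001),-5.3,20,g))
b=cams.snapshot('scene')[120:230,140:287,::-1]
a=cams.snapshot('top')[120:230,280:427,::-1]
cv2.imwrite('pics/t6.png',np.hstack([cv2.resize(a,(400,300),interpolation=cv2.INTER_CUBIC),cv2.resize(b,(400,300),interpolation=cv2.INTER_CUBIC)]))"
```

```text
t 41.95 tcp [ 0.6098 -0.2041  0.1177] rv/gap 0.617 F [-0.2 -0.9 -3. ]
d [ 0.32  0.04 -1.17] r [-0.002  0.002 -0.006]
d [ 0.4  -0.04 -1.09] r [0. 0. 0.]
```

View pics/t6.png

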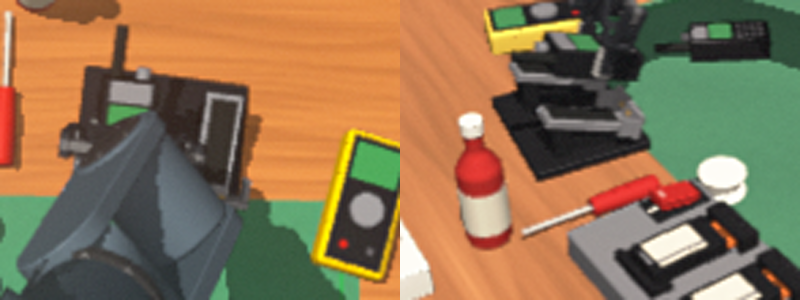

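Radio1 is held above the left cradle place, aligned, with the antenna uphill (left tile (120,45)). I'm lowering it along the slope normal.

Call:
{"method": "move_arm", "body": {
  "targets": [
    {"dx": 0.1, "dy": 0.02, "dz": -0.3, "rx": 0, "ry": 0, "rz": -0.006},
    {"dx": 0.11, "dy": 0.02, "dz": -0.3, "rx": 0, "ry": 0, "rz": 0},
    {"dx": 0.11, "dy": 0, "dz": -0.3, "rx": 0, "ry": 0, "rz": 0},
    {"dx": 0.08, "dy": 0, "dz": -0.3, "rx": 0, "ry": 0, "rz": 0},
    {"dx": 0.1, "dy": -0.01, "dz": -0.27, "rx": 0, "ry": 0, "rz": 0},
    {"dx": 0.1, "dy": -0.01, "dz": -0.27, "rx": 0, "ry": 0, "rz": 0},
    {"dx": 0.06, "dy": -0.01, "dz": -0.2, "rx": 0, "ry": 0, "rz": 0},
    {"dx": 0.06, "dy": 0, "dz": -0.18, "rx": 0, "ry": 0, "rz": 0},
    {"dx": 0, "dy": 0, "dz": 0, "rx": 0, "ry": 0, "rz": 0},
    {"dx": 0, "dy": 0, "dz": 0, "rx": 0, "ry": 0, "rz": 0}
  ]
}}

```text
t: 43.3
tcp_pos: [0.6288, -0.2045, 0.065]
tool_rot: [0.984, -0.046, 0.175, 0.008]
force: [0.3, 0.2, -3.5]
finger_gap: 0.618
gripper_force: 84.5
```

```bash
python3 -c "
from h import *
g=(0,0,.004)
plan(pose(seat(2,.004,.0),-5.3,20,g),pose(seat(2,-.001,.0),-5.3,20,g))"
```

```text
t 43.3 tcp [ 0.6288 -0.2045  0.065 ] rv/gap 0.618 F [ 0.3  0.2 -3.5]
d [-0.03  0.01 -0.19] r [-0.     0.005  0.   ]
d [-0.19  0.02 -0.07] r [0. 0. 0.]
```

Call:
{"method": "move_arm", "body": {
  "targets": [
    {"dx": 0, "dy": 0, "dz": -0.06, "rx": 0, "ry": 0, "rz": 0},
    {"dx": 0, "dy": 0, "dz": -0.06, "rx": 0, "ry": 0, "rz": 0},
    {"dx": 0, "dy": 0, "dz": -0.05, "rx": 0, "ry": 0, "rz": 0},
    {"dx": -0.05, "dy": 0, "dz": -0.02, "rx": 0, "ry": 0, "rz": 0},
    {"dx": -0.05, "dy": 0, "dz": -0.02, "rx": 0, "ry": 0, "rz": 0},
    {"dx": -0.05, "dy": 0, "dz": -0.02, "rx": 0, "ry": 0, "rz": 0},
    {"dx": -0.04, "dy": 0, "dz": -0.01, "rx": 0, "ry": 0, "rz": 0},
    {"dx": 0, "dy": 0, "dz": 0, "rx": 0, "ry": 0, "rz": 0},
    {"dx": 0, "dy": 0, "dz": 0, "rx": 0, "ry": 0, "rz": 0},
    {"dx": 0, "dy": 0, "dz": 0, "rx": 0, "ry": 0, "rz": 0}
  ]
}}

```text
t: 44.55
tcp_pos: [0.6238, -0.2043, 0.0587]
tool_rot: [0.984, -0.046, 0.174, 0.008]
force: [-0.6, 0.1, -2.8]
finger_gap: 0.621
gripper_force: 84.6
```

Call:
{"method": "move_arm", "body": {
  "targets": [
    {"dx": 0.01, "dy": 0, "dz": -0.03, "rx": 0, "ry": 0, "rz": 0},
    {"dx": 0.01, "dy": 0, "dz": -0.03, "rx": 0, "ry": 0, "rz": 0},
    {"dx": 0.01, "dy": 0, "dz": -0.03, "rx": 0, "ry": 0, "rz": 0},
    {"dx": 0, "dy": 0, "dz": 0, "rx": 0, "ry": 0, "rz": 0},
    {"dx": 0, "dy": 0, "dz": 0, "rx": 0, "ry": 0, "rz": 0},
    {"dx": 0, "dy": 0, "dz": 0, "rx": 0, "ry": 0, "rz": 0},
    {"dx": 0, "dy": 0, "dz": 0, "rx": 0, "ry": 0, "rz": 0},
    {"dx": 0, "dy": 0, "dz": 0, "rx": 0, "ry": 0, "rz": 0},
    {"dx": 0, "dy": 0, "dz": 0, "rx": 0, "ry": 0, "rz": 0},
    {"dx": 0, "dy": 0, "dz": 0, "rx": 0, "ry": 0, "rz": 0}
  ]
}}

```text
t: 45.8
tcp_pos: [0.6239, -0.2043, 0.0587]
tool_rot: [0.983, -0.046, 0.175, 0.008]
force: [-10.0, 1.7, 13.6]
finger_gap: 0.617
gripper_force: 87.2
```

Call:
{"method": "move_arm", "body": {
  "targets": [
    {"dx": 0, "dy": 0, "dz": 0, "rx": 0, "ry": 0, "rz": 0},
    {"dx": 0, "dy": 0, "dz": 0, "rx": 0, "ry": 0, "rz": 0},
    {"dx": 0, "dy": 0, "dz": 0, "rx": 0, "ry": 0, "rz": 0},
    {"dx": 0, "dy": 0, "dz": 0, "rx": 0, "ry": 0, "rz": 0},
    {"dx": -0.1, "dy": 0.01, "dz": 0.28, "rx": 0, "ry": 0, "rz": 0},
    {"dx": -0.24, "dy": 0.02, "dz": 0.66, "rx": 0, "ry": 0, "rz": 0},
    {"dx": -0.31, "dy": 0.03, "dz": 0.85, "rx": 0, "ry": 0, "rz": 0},
    {"dx": -0.34, "dy": 0.03, "dz": 0.93, "rx": 0, "ry": 0, "rz": 0},
    {"dx": -0.6, "dy": -0.2, "dz": 0.5, "rx": 0, "ry": 0.05, "rz": 0},
    {"dx": -0.8, "dy": -0.3, "dz": 0, "rx": 0, "ry": 0.05, "rz": 0}
  ],
  "claw": 100
}}

```text
t: 47.05
tcp_pos: [0.565, -0.2153, 0.1393]
tool_rot: [0.988, -0.045, 0.15, 0.01]
force: [-0.2, -0.0, 0.4]
finger_gap: 1.004
gripper_force: 0.0
```

```bash
python3 look.py; python3 -c "
from h import *
plan(pose((.3487,-.2972,.09),-28.8),pose((.3487,-.2972,.003),-28.8))"
```

```text
screen (array([ 0.3596, -0.3113]), array([0.03 , 0.024], dtype=float32), np.float32(-29.2))
plate (array([ 0.3835, -0.326 ]), array([0.021, 0.024], dtype=float32), np.float32(61.4)) origin(plate-43) [ 0.3835 -0.326 ]
t 47.1 tcp [ 0.5625 -0.2155  0.1381] rv/gap 0.998 F [-1.7  1.  -0.4]
d [-8.55 -3.27 -1.92] r [ 0.178  0.544 -0.779]
d [ 0.    0.   -3.48] r [0. 0. 0.]
```

Call:
{"method": "move_arm", "body": {
  "targets": [
    {"dx": -0.86, "dy": -0.33, "dz": 0, "rx": 0.018, "ry": 0.054, "rz": -0.078},
    {"dx": -0.86, "dy": -0.33, "dz": 0, "rx": 0.018, "ry": 0.054, "rz": -0.078},
    {"dx": -0.86, "dy": -0.33, "dz": 0, "rx": 0.018, "ry": 0.054, "rz": -0.078},
    {"dx": -0.86, "dy": -0.33, "dz": -0.2, "rx": 0.018, "ry": 0.054, "rz": -0.078},
    {"dx": -0.86, "dy": -0.33, "dz": -0.2, "rx": 0.018, "ry": 0.054, "rz": -0.078},
    {"dx": -0.86, "dy": -0.33, "dz": -0.2, "rx": 0.018, "ry": 0.054, "rz": -0.078},
    {"dx": -0.86, "dy": -0.33, "dz": -0.3, "rx": 0.018, "ry": 0.054, "rz": -0.078},
    {"dx": -0.86, "dy": -0.33, "dz": -0.3, "rx": 0.018, "ry": 0.054, "rz": -0.078},
    {"dx": -0.86, "dy": -0.33, "dz": -0.3, "rx": 0.018, "ry": 0.054, "rz": -0.078},
    {"dx": -0.86, "dy": -0.33, "dz": -0.4, "rx": 0.018, "ry": 0.054, "rz": -0.078}
  ]
}}

```text
t: 48.35
tcp_pos: [0.3487, -0.2978, 0.0891]
tool_rot: [0.968, -0.251, 0.001, -0.001]
force: [1.3, -0.7, 0.3]
finger_gap: 0.998
gripper_force: 0.0
```

```bash
python3 look.py; python3 -c "
from h import *
plan(pose((.3487,-.2972,.003),-28.8))
im=cv2.imread('raw_last.png')
o=ortho(im,'top',.54,.72,-.40,-.14,.09); cv2.imwrite('o.png',o)
print('scr',rects(o,(50,90,110),(75,255,255),.72,-.14,amin=500))
print('plate',rects(o,(0,0,120),(180,40,210),.72,-.14,amin=400))
b=cams.snapshot('scene')[110:220,140:287,::-1]
a=im[120:270,270:470]
cv2.imwrite('pics/t7.png',np.hstack([cv2.resize(a,(400,300),interpolation=cv2.INTER_CUBIC),cv2.resize(b,(400,300),interpolation=cv2.INTER_CUBIC)]))"
```

```text
t 48.4 tcp [ 0.3469 -0.298   0.088 ] rv/gap 1.004 F [-0.7 -0.8 -0.6]
d [ 0.07  0.03 -3.4 ] r [-0.006 -0.     0.011]
scr [(array([ 0.6292, -0.2046]), array([0.031, 0.039], dtype=float32), np.float32(84.0))]
plate [(array([ 0.5569, -0.3001]), array([0.029, 0.074], dtype=float32), np.float32(84.9)), (array([ 0.566 , -0.1935]), array([0.028, 0.074], dtype=float32), np.float32(79.1)), (array([ 0.6051, -0.3055]), array([0.106, 0.038], dtype=float32), np.float32(-9.3)), (array([ 0.6575, -0.2081]), array([0.02 , 0.041], dtype=float32), np.float32(84.7))]
```

View pics/t7.png

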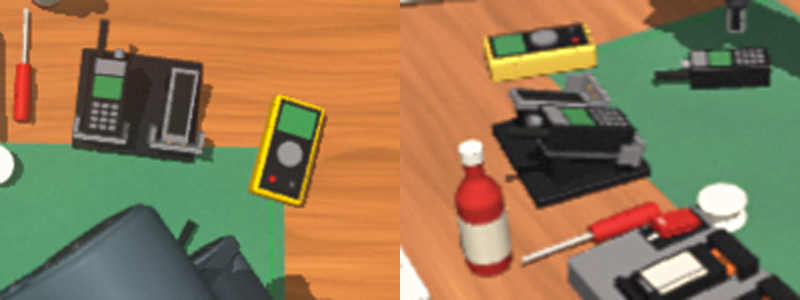

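Radio1 lies on the left place: its screen measures (.629,-.205) against an expected (.6295,-.204). Radio2 is unmoved at (735,68) in the scene tile, so I grasp it now.

Call:
{"method": "move_arm", "body": {
  "targets": [
    {"dx": 0.04, "dy": 0.03, "dz": -0.4, "rx": -0.005, "ry": 0, "rz": 0.008},
    {"dx": 0, "dy": 0, "dz": -0.5, "rx": 0, "ry": 0, "rz": 0},
    {"dx": 0, "dy": 0, "dz": -0.6, "rx": 0, "ry": 0, "rz": 0},
    {"dx": 0, "dy": 0, "dz": -0.6, "rx": 0, "ry": 0, "rz": 0},
    {"dx": 0, "dy": 0, "dz": -0.5, "rx": 0, "ry": 0, "rz": 0},
    {"dx": 0, "dy": 0, "dz": -0.4, "rx": 0, "ry": 0, "rz": 0},
    {"dx": 0, "dy": 0, "dz": -0.25, "rx": 0, "ry": 0, "rz": 0},
    {"dx": 0, "dy": 0, "dz": -0.15, "rx": 0, "ry": 0, "rz": 0},
    {"dx": 0, "dy": 0, "dz": 0, "rx": 0, "ry": 0, "rz": 0},
    {"dx": 0, "dy": 0, "dz": 0, "rx": 0, "ry": 0, "rz": 0}
  ]
}}

```text
t: 49.7
tcp_pos: [0.3511, -0.2967, 0.0049]
tool_rot: [0.969, -0.247, 0.003, 0.001]
force: [-0.8, 0.1, -0.6]
finger_gap: 1.0
gripper_force: 0.0
```

Call:
{"method": "move_arm", "body": {
  "targets": [
    {"dx": 0, "dy": 0, "dz": 0, "rx": 0, "ry": 0, "rz": 0},
    {"dx": 0, "dy": 0, "dz": 0, "rx": 0, "ry": 0, "rz": 0},
    {"dx": 0, "dy": 0, "dz": 0, "rx": 0, "ry": 0, "rz": 0},
    {"dx": 0, "dy": 0, "dz": 0, "rx": 0, "ry": 0, "rz": 0},
    {"dx": 0, "dy": 0, "dz": 0, "rx": 0, "ry": 0, "rz": 0},
    {"dx": 0, "dy": 0, "dz": 0, "rx": 0, "ry": 0, "rz": 0},
    {"dx": 0, "dy": 0, "dz": 0, "rx": 0, "ry": 0, "rz": 0},
    {"dx": 0, "dy": 0, "dz": 0, "rx": 0, "ry": 0, "rz": 0},
    {"dx": 0, "dy": 0, "dz": 0, "rx": 0, "ry": 0, "rz": 0},
    {"dx": 0, "dy": 0, "dz": 0, "rx": 0, "ry": 0, "rz": 0}
  ],
  "claw": 0,
  "newtons": 80
}}

```text
t: 50.95
tcp_pos: [0.3513, -0.2971, 0.0053]
tool_rot: [0.969, -0.247, 0.003, 0.001]
force: [-0.4, -0.6, 6.3]
finger_gap: 0.619
gripper_force: 85.3
```

```bash
python3 -c "
from h import *
g=(0,0,.0038)
s=sensors.sense()['tcp_pos']
plan(pose((s[0],s[1],.17),-28.8),pose(seat(1,.004,.05),-5.3,20,g),pose(seat(1,.004,.001),-5.3,20,g))"
```

```text
t 50.95 tcp [ 0.3513 -0.2971  0.0053] rv/gap 0.619 F [-0.4 -0.6  6.3]
d [0.   0.   6.59] r [ 0.007  0.01  -0.006]
d [ 9.96 -0.6  -2.52] r [-0.197 -0.642  0.775]
d [ 0.67 -0.06 -1.84] r [0. 0. 0.]
```

Call:
{"method": "move_arm", "body": {
  "targets": [
    {"dx": 0, "dy": 0, "dz": 0.5, "rx": 0, "ry": 0, "rz": 0},
    {"dx": 0, "dy": 0, "dz": 0.8, "rx": 0, "ry": 0, "rz": 0},
    {"dx": 0, "dy": 0, "dz": 0.9, "rx": 0, "ry": 0, "rz": 0},
    {"dx": 0, "dy": 0, "dz": 0.9, "rx": 0, "ry": 0, "rz": 0},
    {"dx": 0.2, "dy": 0, "dz": 0.9, "rx": -0.0146, "ry": -0.0486, "rz": 0.0592},
    {"dx": 0.5, "dy": 0, "dz": 0.9, "rx": -0.0146, "ry": -0.0486, "rz": 0.0592},
    {"dx": 0.8, "dy": -0.05, "dz": 0.9, "rx": -0.0146, "ry": -0.0486, "rz": 0.0592},
    {"dx": 0.8, "dy": -0.05, "dz": 0.4, "rx": -0.0146, "ry": -0.0486, "rz": 0.0592},
    {"dx": 0.8, "dy": -0.05, "dz": 0, "rx": -0.0146, "ry": -0.0486, "rz": 0.0592},
    {"dx": 0.8, "dy": -0.05, "dz": 0, "rx": -0.0146, "ry": -0.0486, "rz": 0.0592}
  ]
}}

```text
t: 52.2
tcp_pos: [0.4491, -0.3008, 0.1586]
tool_rot: [0.985, -0.154, 0.082, 0.003]
force: [0.3, -0.0, -3.6]
finger_gap: 0.617
gripper_force: 84.6
```

Call:
{"method": "move_arm", "body": {
  "targets": [
    {"dx": 0.85, "dy": -0.05, "dz": 0, "rx": -0.0146, "ry": -0.0486, "rz": 0.0592},
    {"dx": 0.85, "dy": -0.05, "dz": 0, "rx": -0.0146, "ry": -0.0486, "rz": 0.0592},
    {"dx": 0.85, "dy": -0.05, "dz": -0.2, "rx": -0.0146, "ry": -0.0486, "rz": 0.0592},
    {"dx": 0.85, "dy": -0.05, "dz": -0.2, "rx": -0.0146, "ry": -0.0486, "rz": 0.0592},
    {"dx": 0.85, "dy": -0.05, "dz": -0.3, "rx": -0.0146, "ry": -0.0486, "rz": 0.0592},
    {"dx": 0.85, "dy": -0.05, "dz": -0.3, "rx": -0.0146, "ry": -0.0486, "rz": 0.0592},
    {"dx": 0.8, "dy": -0.05, "dz": -0.4, "rx": -0.0146, "ry": -0.0486, "rz": 0.0592},
    {"dx": 0.3, "dy": -0.05, "dz": -0.5, "rx": 0, "ry": 0, "rz": 0},
    {"dx": 0, "dy": 0, "dz": 0, "rx": 0, "ry": 0, "rz": 0},
    {"dx": 0, "dy": 0, "dz": 0, "rx": 0, "ry": 0, "rz": 0}
  ]
}}

```text
t: 53.45
tcp_pos: [0.6031, -0.3112, 0.1118]
tool_rot: [0.984, -0.046, 0.172, 0.007]
force: [-1.7, -0.6, -3.5]
finger_gap: 0.613
gripper_force: 84.5
```

```bash
python3 -c "
from h import *
g=(.0022,0,.005)
plan(pose(seat(1,.004,.03),-5.3,20,g),pose(seat(1,.004,.001),-5.3,20,g))"
```

```text
t 53.45 tcp [ 0.6031 -0.3112  0.1118] rv/gap 0.613 F [-1.7 -0.6 -3.5]
d [ 0.23 -0.07 -0.87] r [-0.005 -0.004 -0.001]
d [ 0.4  -0.04 -1.09] r [0. 0. 0.]
```

Call:
{"method": "move_arm", "body": {
  "targets": [
    {"dx": 0.1, "dy": -0.03, "dz": -0.25, "rx": -0.005, "ry": -0.004, "rz": 0},
    {"dx": 0.1, "dy": -0.03, "dz": -0.3, "rx": 0, "ry": 0, "rz": 0},
    {"dx": 0.03, "dy": 0, "dz": -0.32, "rx": 0, "ry": 0, "rz": 0},
    {"dx": 0.1, "dy": -0.01, "dz": -0.27, "rx": 0, "ry": 0, "rz": 0},
    {"dx": 0.1, "dy": -0.01, "dz": -0.27, "rx": 0, "ry": 0, "rz": 0},
    {"dx": 0.1, "dy": -0.01, "dz": -0.27, "rx": 0, "ry": 0, "rz": 0},
    {"dx": 0.1, "dy": -0.01, "dz": -0.2, "rx": 0, "ry": 0, "rz": 0},
    {"dx": 0, "dy": 0, "dz": -0.08, "rx": 0, "ry": 0, "rz": 0},
    {"dx": 0, "dy": 0, "dz": 0, "rx": 0, "ry": 0, "rz": 0},
    {"dx": 0, "dy": 0, "dz": 0, "rx": 0, "ry": 0, "rz": 0}
  ]
}}

```text
t: 54.7
tcp_pos: [0.6195, -0.314, 0.0634]
tool_rot: [0.984, -0.045, 0.174, 0.009]
force: [0.2, 0.4, -0.9]
finger_gap: 0.617
gripper_force: 84.7
```

```bash
python3 -c "
from h import *
g=(.0022,0,.005)
plan(pose(seat(1,.004,.0),-5.3,20,g),pose(seat(1,0,.0),-5.3,20,g),pose(seat(1,0,-.0015),-5.3,20,g))"
```

```text
t 54.7 tcp [ 0.6195 -0.314   0.0634] rv/gap 0.617 F [ 0.2  0.4 -0.9]
d [-0.02  0.01 -0.06] r [ 0.002  0.003 -0.001]
d [-0.15  0.01 -0.05] r [0. 0. 0.]
d [ 0.02 -0.   -0.06] r [0. 0. 0.]
```

Call:
{"method": "move_arm", "body": {
  "targets": [
    {"dx": -0.04, "dy": 0.01, "dz": -0.04, "rx": 0, "ry": 0, "rz": 0},
    {"dx": -0.04, "dy": 0.01, "dz": -0.04, "rx": 0, "ry": 0, "rz": 0},
    {"dx": -0.04, "dy": 0, "dz": -0.03, "rx": 0, "ry": 0, "rz": 0},
    {"dx": -0.04, "dy": 0, "dz": -0.02, "rx": 0, "ry": 0, "rz": 0},
    {"dx": 0, "dy": 0, "dz": 0, "rx": 0, "ry": 0, "rz": 0},
    {"dx": 0, "dy": 0, "dz": 0, "rx": 0, "ry": 0, "rz": 0},
    {"dx": 0, "dy": 0, "dz": 0, "rx": 0, "ry": 0, "rz": 0},
    {"dx": 0, "dy": 0, "dz": 0, "rx": 0, "ry": 0, "rz": 0},
    {"dx": 0, "dy": 0, "dz": 0, "rx": 0, "ry": 0, "rz": 0},
    {"dx": 0, "dy": 0, "dz": 0, "rx": 0, "ry": 0, "rz": 0}
  ]
}}

```text
t: 55.95
tcp_pos: [0.6176, -0.3149, 0.0626]
tool_rot: [0.983, -0.045, 0.177, 0.01]
force: [1.9, 3.5, 8.0]
finger_gap: 0.617
gripper_force: 85.8
```

Call:
{"method": "move_arm", "body": {
  "targets": [
    {"dx": 0, "dy": 0, "dz": 0, "rx": 0, "ry": 0, "rz": 0},
    {"dx": 0, "dy": 0, "dz": 0, "rx": 0, "ry": 0, "rz": 0},
    {"dx": 0, "dy": 0, "dz": 0, "rx": 0, "ry": 0, "rz": 0},
    {"dx": 0, "dy": 0, "dz": 0, "rx": 0, "ry": 0, "rz": 0},
    {"dx": -0.1, "dy": 0.01, "dz": 0.28, "rx": 0, "ry": 0, "rz": 0},
    {"dx": -0.24, "dy": 0.02, "dz": 0.66, "rx": 0, "ry": 0, "rz": 0},
    {"dx": -0.31, "dy": 0.03, "dz": 0.85, "rx": 0, "ry": 0, "rz": 0},
    {"dx": -0.34, "dy": 0.03, "dz": 0.93, "rx": 0, "ry": 0, "rz": 0},
    {"dx": -0.6, "dy": 0, "dz": 0.9, "rx": 0, "ry": 0.05, "rz": 0},
    {"dx": -0.8, "dy": 0, "dz": 0.5, "rx": 0, "ry": 0.05, "rz": 0}
  ],
  "claw": 90
}}

```text
t: 57.2
tcp_pos: [0.5552, -0.3117, 0.1654]
tool_rot: [0.988, -0.045, 0.149, 0.011]
force: [0.8, -1.1, -0.2]
finger_gap: 0.9
gripper_force: 0.0
```

Call:
{"method": "move_arm", "body": {
  "targets": [
    {"dx": -0.8, "dy": 0.6, "dz": 0, "rx": 0, "ry": 0.06, "rz": 0},
    {"dx": -0.8, "dy": 0.9, "dz": 0, "rx": 0, "ry": 0.06, "rz": 0.03},
    {"dx": -0.8, "dy": 0.9, "dz": 0, "rx": 0, "ry": 0.06, "rz": 0.03},
    {"dx": -0.8, "dy": 0.9, "dz": 0, "rx": 0, "ry": 0.06, "rz": 0.03},
    {"dx": 0, "dy": 0.9, "dz": 0, "rx": 0, "ry": 0.06, "rz": 0.03},
    {"dx": 0, "dy": 0.9, "dz": 0, "rx": 0, "ry": 0.06, "rz": 0.03},
    {"dx": 0, "dy": 0.9, "dz": 0, "rx": 0, "ry": 0.06, "rz": 0.03},
    {"dx": 0.5, "dy": 0.9, "dz": 0, "rx": 0, "ry": 0.06, "rz": 0.03},
    {"dx": 0.5, "dy": 0.9, "dz": 0, "rx": 0, "ry": 0.06, "rz": 0.03},
    {"dx": 0, "dy": 0, "dz": 0, "rx": 0, "ry": 0, "rz": 0}
  ],
  "claw": 0
}}

```text
t: 58.45
tcp_pos: [0.5008, -0.1152, 0.1632]
tool_rot: [1.0, 0.02, 0.008, 0.008]
force: [0.1, -0.2, -0.0]
finger_gap: 0.0
gripper_force: 0.0
```

```bash
python3 -c "
from h import *
plan(pose((.6225,-.019,.085),1.9),pose((.6225,-.019,.050),1.9))
im=cams.snapshot('top')[...,::-1].copy()
for z in(.06,.09):
  o=ortho(im,'top',.54,.72,-.40,-.14,z)
  print('scr',rects(o,(50,90,110),(75,255,255),.72,-.14,amin=500))
  print('plate',rects(o,(0,0,120),(180,40,210),.72,-.14,amin=400))
o=ortho(im,'top',.60,.74,-.03,.29,.06)
print(rects(o,(15,10,150),(40,90,255),.74,.29,amin=500))
for n in(1,2): print('exp screen',n,seat(n,.0165,.034),'plate',seat(n,.0445,.034))
b=cams.snapshot('scene')[110:235,140:307,::-1]
a=im[110:235,268:435]
cv2.imwrite('pics/t8.png',np.hstack([cv2.resize(a,(400,300),interpolation=cv2.INTER_CUBIC),cv2.resize(b,(400,300),interpolation=cv2.INTER_CUBIC)]))"
```

```text
t 58.45 tcp [ 0.5008 -0.1152  0.1632] rv/gap 0.0 F [ 0.1 -0.2 -0. ]
d [ 4.87  3.85 -3.13] r [ 0.029  0.031 -0.014]
d [ 0.   0.  -1.4] r [0. 0. 0.]
scr [(array([ 0.6271, -0.3214]), array([0.032, 0.041], dtype=float32), np.float32(84.3)), (array([ 0.6349, -0.2085]), array([0.032, 0.041], dtype=float32), np.float32(84.3))]
plate [(array([ 0.5516, -0.3023]), array([0.028, 0.079], dtype=float32), np.float32(66.1)), (array([ 0.5618, -0.1562]), array([0.032, 0.037], dtype=float32), np.float32(-0.0)), (array([ 0.656 , -0.3258]), array([0.022, 0.043], dtype=float32), np.float32(85.5)), (array([ 0.6639, -0.2121]), array([0.021, 0.043], dtype=float32), np.float32(84.7))]
scr [(array([ 0.6216, -0.3149]), array([0.031, 0.041], dtype=float32), np.float32(85.4)), (array([ 0.6291, -0.2045]), array([0.031, 0.04 ], dtype=float32), np.float32(84.1))]
plate [(array([ 0.5477, -0.2963]), array([0.028, 0.077], dtype=float32), np.float32(66.0)), (array([ 0.558 , -0.1548]), array([0.03 , 0.035], dtype=float32), np.float32(-0.0)), (array([ 0.6499, -0.3193]), array([0.021, 0.042], dtype=float32), np.float32(85.0)), (array([ 0.6575, -0.2081]), array([0.021, 0.042], dtype=float32), np.float32(84.8))]
[(array([0.651 , 0.1476]), array([0.041, 0.059], dtype=float32), np.float32(1.6)), (array([0.6552, 0.0576]), array([0.041, 0.059], dtype=float32), np.float32(1.8))]
exp screen 1 [ 0.61885967 -0.31385805  0.09259288] plate [ 0.64505858 -0.31628845  0.10216945]
exp screen 2 [ 0.62945967 -0.20425805  0.09259288] plate [ 0.65565858 -0.20668845  0.10216945]
```

View pics/t8.png

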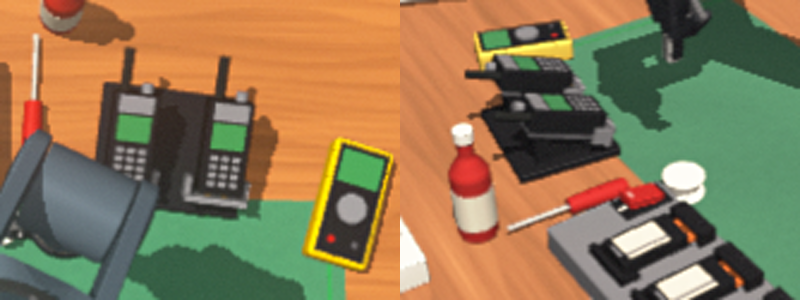

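Both handsets lie parallel on their places: screens at (132,130) and (228,137), and within about 3 mm of expected. Step 1 looks done, so I go to the rocker with the fingers shut.

Call:
{"method": "move_arm", "body": {
  "targets": [
    {"dx": 0.5, "dy": 0.6, "dz": 0, "rx": 0.003, "ry": 0.003, "rz": 0},
    {"dx": 0.5, "dy": 0.6, "dz": 0, "rx": 0.003, "ry": 0.003, "rz": 0},
    {"dx": 0.6, "dy": 0.6, "dz": 0, "rx": 0.003, "ry": 0.003, "rz": 0},
    {"dx": 0.6, "dy": 0.6, "dz": -0.2, "rx": 0.003, "ry": 0.003, "rz": 0},
    {"dx": 0.7, "dy": 0.6, "dz": -0.4, "rx": 0.003, "ry": 0.003, "rz": 0},
    {"dx": 0.7, "dy": 0.5, "dz": -0.5, "rx": 0.003, "ry": 0.003, "rz": 0},
    {"dx": 0.7, "dy": 0.35, "dz": -0.6, "rx": 0.003, "ry": 0.003, "rz": 0},
    {"dx": 0.57, "dy": 0, "dz": -0.7, "rx": 0.004, "ry": 0.005, "rz": 0},
    {"dx": 0, "dy": 0, "dz": -0.7, "rx": 0.004, "ry": 0.005, "rz": 0},
    {"dx": 0, "dy": 0, "dz": 0, "rx": 0, "ry": 0, "rz": 0}
  ]
}}

```text
t: 59.8
tcp_pos: [0.6203, -0.0194, 0.0828]
tool_rot: [1.0, 0.019, -0.003, -0.001]
force: [-0.5, 0.4, 0.2]
finger_gap: 0.001
gripper_force: 0.0
```

```bash
python3 -c "
from h import *
plan(pose((.6225,-.019,.051),1.9))"
```

```text
t 59.8 tcp [ 0.6203 -0.0194  0.0828] rv/gap 0.001 F [-0.5  0.4  0.2]
d [ 0.09  0.02 -1.27] r [-0.003 -0.011 -0.008]
```

Call:
{"method": "move_arm", "body": {
  "targets": [
    {"dx": 0.09, "dy": 0.02, "dz": -0.3, "rx": 0, "ry": 0, "rz": 0},
    {"dx": 0, "dy": 0, "dz": -0.3, "rx": 0, "ry": 0, "rz": 0},
    {"dx": 0, "dy": 0, "dz": -0.25, "rx": 0, "ry": 0, "rz": 0},
    {"dx": 0, "dy": 0, "dz": -0.15, "rx": 0, "ry": 0, "rz": 0},
    {"dx": 0, "dy": 0, "dz": -0.1, "rx": 0, "ry": 0, "rz": 0},
    {"dx": 0, "dy": 0, "dz": -0.1, "rx": 0, "ry": 0, "rz": 0},
    {"dx": 0, "dy": 0, "dz": -0.08, "rx": 0, "ry": 0, "rz": 0},
    {"dx": 0, "dy": 0, "dz": 0, "rx": 0, "ry": 0, "rz": 0},
    {"dx": 0, "dy": 0, "dz": 0, "rx": 0, "ry": 0, "rz": 0},
    {"dx": 0, "dy": 0, "dz": 0, "rx": 0, "ry": 0, "rz": 0}
  ]
}}

```text
t: 61.05
tcp_pos: [0.6274, -0.0195, 0.0548]
tool_rot: [1.0, 0.019, 0.003, -0.0]
force: [3.3, 2.2, 4.9]
finger_gap: -0.002
gripper_force: 2.8
```

Call:
{"method": "move_arm", "body": {
  "targets": [
    {"dx": -0.03, "dy": 0, "dz": -0.05, "rx": 0, "ry": 0, "rz": 0},
    {"dx": 0, "dy": 0, "dz": -0.05, "rx": 0, "ry": 0, "rz": 0},
    {"dx": 0, "dy": 0, "dz": -0.05, "rx": 0, "ry": 0, "rz": 0},
    {"dx": 0, "dy": 0, "dz": 0, "rx": 0, "ry": 0, "rz": 0},
    {"dx": 0, "dy": 0, "dz": 0, "rx": 0, "ry": 0, "rz": 0},
    {"dx": 0, "dy": 0, "dz": 0, "rx": 0, "ry": 0, "rz": 0},
    {"dx": 0, "dy": 0, "dz": 0, "rx": 0, "ry": 0, "rz": 0},
    {"dx": 0, "dy": 0, "dz": 0, "rx": 0, "ry": 0, "rz": 0},
    {"dx": 0, "dy": 0, "dz": 0, "rx": 0, "ry": 0, "rz": 0},
    {"dx": 0, "dy": 0, "dz": 0, "rx": 0, "ry": 0, "rz": 0}
  ]
}}

```text
t: 62.3
tcp_pos: [0.6278, -0.0195, 0.054]
tool_rot: [1.0, 0.019, 0.005, 0.0]
force: [0.2, 3.0, 19.4]
finger_gap: 0.0
gripper_force: 9.4
```

Call:
{"method": "move_arm", "body": {
  "targets": [
    {"dx": 0, "dy": 0, "dz": 0.4, "rx": 0, "ry": 0, "rz": 0},
    {"dx": 0, "dy": 0, "dz": 0.7, "rx": 0, "ry": 0, "rz": 0},
    {"dx": 0, "dy": 0, "dz": 0.8, "rx": 0, "ry": 0, "rz": 0},
    {"dx": -0.6, "dy": 0, "dz": 0.9, "rx": 0, "ry": 0, "rz": 0},
    {"dx": -0.8, "dy": 0, "dz": 0.9, "rx": 0, "ry": 0, "rz": 0},
    {"dx": -0.8, "dy": 0, "dz": 0.5, "rx": 0, "ry": 0, "rz": 0},
    {"dx": -0.8, "dy": 0, "dz": 0, "rx": 0, "ry": 0, "rz": 0},
    {"dx": -0.8, "dy": 0, "dz": 0, "rx": 0, "ry": 0, "rz": 0},
    {"dx": -0.8, "dy": 0, "dz": 0, "rx": 0, "ry": 0, "rz": 0},
    {"dx": 0, "dy": 0, "dz": 0, "rx": 0, "ry": 0, "rz": 0}
  ]
}}

```text
t: 63.55
tcp_pos: [0.5069, -0.0192, 0.1546]
tool_rot: [1.0, 0.019, -0.001, -0.001]
force: [0.3, -0.2, 0.6]
finger_gap: -0.001
gripper_force: 0.0
```

```bash
python3 -c "
from h import *
def red(im,n):
    p=proj(n,[(.607,-.02,.057)])[0].astype(int); r=25
    c=im[p[1]-r:p[1]+r,p[0]-r:p[0]+r]; h=cv2.cvtColor(c,cv2.COLOR_BGR2HSV)
    m=cv2.inRange(h,(0,170,90),(7,255,255)); k,l,st,ce=cv2.connectedComponentsWithStats(m)
    i=l[r,r] if l[r,r] else 1+st[1:,4].argmax(); v=h[...,2][l==i]
    print(n,st[i],ce[i].round(2),v.mean().round(1), np.percentile(v,[10,50,90]))
for n in('scene','top'):
    red(cv2.imread(f'raw_{n}0.png'),n); im=cams.snapshot(n)[...,::-1].copy(); red(im,n)
o=ortho(im,'top',.54,.72,-.40,-.14,.09);print(rects(o,(50,90,110),(75,255,255),.72,-.14,amin=500))
o=ortho(im,'top',.60,.74,-.03,.29,.06);print(rects(o,(15,10,150),(40,90,255),.74,.29,amin=500))
o=ortho(im,'top',.38,.58,.28,.58,.024);print(rects(o,(55,90,110),(70,255,255),.58,.58,amin=500))
print(sensors.sense()['t'])"
```

```text
scene [  0  20  35  14 277] [16.69 26.48] 205.3 [162.2 215.  238. ]
scene [  0  20  35  15 296] [17.12 26.4 ] 214.3 [171. 227. 240.]
top [ 21  18  10  17 156] [25.54 26.51] 222.7 [199.5 227.  230.5]
top [46  6  4 25 83] [47.6 17.8] 231.9 [211.4 237.  250. ]
[(array([ 0.6216, -0.315 ]), array([0.031, 0.04 ], dtype=float32), np.float32(84.3)), (array([ 0.6292, -0.2045]), array([0.031, 0.04 ], dtype=float32), np.float32(84.0))]
[(array([0.6508, 0.1476]), array([0.041, 0.059], dtype=float32), np.float32(1.6)), (array([0.6551, 0.0578]), array([0.041, 0.059], dtype=float32), np.float32(1.3))]
[(array([0.483 , 0.4222]), array([0.029, 0.058], dtype=float32), np.float32(19.9)), (array([0.534 , 0.3432]), array([0.125, 0.044], dtype=float32), np.float32(90.0))]
63.65
```

Call:
{"method": "move_arm", "body": {
  "targets": [
    {"dx": -0.4, "dy": 0.9, "dz": 0.2, "rx": 0, "ry": 0, "rz": 0},
    {"dx": -0.4, "dy": 0.9, "dz": 0.2, "rx": 0, "ry": 0, "rz": 0},
    {"dx": -0.4, "dy": 0.9, "dz": 0.2, "rx": 0, "ry": 0, "rz": 0},
    {"dx": -0.4, "dy": 0.9, "dz": 0.2, "rx": 0, "ry": 0, "rz": 0},
    {"dx": -0.4, "dy": 0.9, "dz": 0.2, "rx": 0, "ry": 0, "rz": 0},
    {"dx": 0, "dy": 0.9, "dz": 0, "rx": 0, "ry": 0, "rz": 0},
    {"dx": 0, "dy": 0.9, "dz": 0, "rx": 0, "ry": 0, "rz": 0},
    {"dx": 0, "dy": 0.9, "dz": 0, "rx": 0, "ry": 0, "rz": 0},
    {"dx": 0, "dy": 0.5, "dz": 0, "rx": 0, "ry": 0, "rz": 0},
    {"dx": 0, "dy": 0, "dz": 0, "rx": 0, "ry": 0, "rz": 0}
  ]
}}

```text
t: 64.9
tcp_pos: [0.4593, 0.1736, 0.1796]
tool_rot: [1.0, 0.02, 0.0, -0.0]
force: [-0.0, 0.2, -0.7]
finger_gap: 0.003
gripper_force: 0.0
```

```bash
python3 -c "
from h import *
im=cams.snapshot('top')[...,::-1].copy()
for k in(cv2.imread('raw_top0.png'),im):
  o=ortho(k,'top',.55,.66,-.055,.02,.056);print(rects(o,(0,170,90),(7,255,255),.66,.02,amin=300))
  h=cv2.cvtColor(o,cv2.COLOR_BGR2HSV);c=np.arange(int((.02+.0197)*2000)-12,int((.02+.0197)*2000)+12)
  print([int(h[int((.66-x)*2000)-3:int((.66-x)*2000)+3,c,2].mean()) for x in np.arange(.575,.645,.005)])
P=lambda a:[proj('top',[(.6068+ (u*np.cos(a)+.0*np.sin(a)),-.0197,.056-u*np.sin(a))])[0].round(1) for u in(-.024,.024)]
print(P(-.2),P(.2))"
```

```text
[(array([ 0.6073, -0.0195]), array([0.029, 0.05 ], dtype=float32), np.float32(1.4))]
[65, 71, 232, 225, 225, 226, 226, 226, 226, 226, 242, 209, 125, 138, 162]
[(array([ 0.6091, -0.0195]), array([0.029, 0.047], dtype=float32), np.float32(1.3))]
[73, 69, 116, 225, 229, 228, 228, 228, 228, 227, 239, 228, 132, 148, 173]
[array([256.5, 180.5]), array([256.8, 163.5])] [array([256.5, 180. ]), array([256.8, 164.2])]
```

```bash
python3 -c "
from station import order
print(order.sign_off())"
```

```text
the job is handed in; nothing more can be done
None
```

I handed the job in at about 65 s. My camera checks show the green pack in the tray, both white packs seated in bays 1 and 2, and both handsets on the cradle; the rocker met its stop at 19 N, and sign-off returned no verdict.

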